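# Put the parts delivery away on the bench cabinet

### The job

Put the parts delivery away: clear the worn brake pads off the top of the little bench cabinet into the steel scrap tray, put the flat tin into the cabinet's open upper drawer and push the drawer fully shut. Stack every carton on the bench, lying flat, into one square column in the middle of the cabinet's top, the largest carton at the bottom and each smaller one on the next larger, all with their length running front to back of the cabinet and centred over each other. Leave the other things on the bench where they are.

Things in the scene. Friction and masses are not known exactly. Their poses are not given: they have to be found in the camera images.
- carton_a: closed flat carton of plain cardboard with tape and a paper label, 132 x 68 x 36 mm along its own x (length), y (width) and z (height), about 500 g; number 1 in size of five alike in shape (a the largest, e the smallest), not all of which are present. Origin at its centre. It starts flat on the bench.
- carton_b: closed flat carton of plain cardboard with tape and a paper label, 114 x 60 x 34 mm along its own x (length), y (width) and z (height), about 380 g; number 2 in size of five alike in shape (a the largest, e the smallest), not all of which are present. Origin at its centre. It starts flat on the bench.
- carton_c: closed flat carton of plain cardboard with tape and a paper label, 98 x 52 x 32 mm along its own x (length), y (width) and z (height), about 280 g; number 3 in size of five alike in shape (a the largest, e the smallest), not all of which are present. Origin at its centre. It starts flat on the bench.
- carton_d: closed flat carton of plain cardboard with tape and a paper label, 82 x 46 x 30 mm along its own x (length), y (width) and z (height), about 200 g; number 4 in size of five alike in shape (a the largest, e the smallest), not all of which are present. Origin at its centre. It starts flat on the bench.
- carton_e: closed flat carton of plain cardboard with tape and a paper label, 66 x 40 x 28 mm along its own x (length), y (width) and z (height), about 130 g; number 5 in size of five alike in shape (a the largest, e the smallest), not all of which are present. Origin at its centre. It starts flat on the bench.
- tin: closed flat metal tin with rounded edges, 60 x 42 x 24 mm along its own x, y, z, about 120 g. Origin at its centre. It starts flat on the bench.
- pad_1: worn brake pad: steel backing plate 100 x 48 x 7 mm (118 mm over the ears) with two dark lining blocks 44 mm wide on it, 17 mm thick in all, about 250 g; x along its length, z its thickness. Origin in the middle of its thickness. It starts lying flat on top of the cabinet, lengthwise across it; one or two are present.
- pad_2: worn brake pad: steel backing plate 100 x 48 x 7 mm (118 mm over the ears) with two dark lining blocks 44 mm wide on it, 17 mm thick in all, about 250 g; x along its length, z its thickness. Origin in the middle of its thickness. It starts lying flat on top of the cabinet, lengthwise across it; one or two are present.
- cab: small grey two-drawer bench cabinet of steel, fixed, 170 x 125 x 100 mm (depth along its x, width along y, height); origin at the centre of its underside; its drawers face its own -x side, which looks roughly towards the robot.
- cab_top (a point): centre of the cabinet's flat top (100 mm above the bench); axes as the cabinet's: x front to back, z up.
- tray_in (a point): centre of the inner floor of the open steel scrap tray, fixed on the bench; tray 150 x 200 mm outside (its x, y), 40 mm high, walls and floor 4 mm.
- cab_drawer0 (a joint): the cabinet's upper drawer, metres pulled out towards the cabinet's -x: 0 is fully shut, 0.1 about as far out as it starts. It slides lightly and stays where it is left.
- drawer_handle (a point): middle of the upper drawer's bar handle: a steel bar 11 mm thick and 80 mm long across the drawer, 35 mm in front of the drawer's front face, 72 mm above the bench; axes as the cabinet's. A like handle of the lower drawer, which stays shut, is at the shut position, 52 mm lower.
- drawer_in (a point): on the upper drawer's inner floor (57 mm above the bench), moving with it; axes as the cabinet's. The inside runs 75 mm to front (-x) and back of it and 55 mm to each side; walls 26 mm high, 3 mm thick; front panel 39 mm high, 10 mm thick. Only what is ahead of the cabinet's face (85 mm ahead of its centre) is open above; 39 mm of height inside the cabinet.
- spray: aerosol can standing at the far side of the bench, 53 mm across, 160 mm tall. A bystander, to be left alone; origin at the centre of its underside.
- spanner: combination spanner lying flat beyond the cartons, about 180 mm long, 8 mm thick. A bystander, to be left alone; origin at the centre of its underside.
- boot: black rubber boot (bellows), 60 mm across, 50 mm tall, standing right of the cartons. A bystander, to be left alone; origin at the centre of its underside.
- socket: impact socket standing at the right, 36 mm across, 36 mm tall. A bystander, to be left alone; origin at the centre of its underside.
- bearing: wheel bearing ring lying flat between tray and cabinet, 62 mm across, 18 mm tall. A bystander, to be left alone; origin at the centre of its underside.
- wishbone: forged suspension arm with ball joint at the far side, 230 mm long, up to 80 mm tall. A bystander, to be left alone; origin at the centre of its underside.

How it is judged:
By the outcome, as a careful person would: the job done as asked, in the order asked, and still so for the second after the job is handed in, with the robot touching nothing.
Of pad_1, pad_2 only 1 to 2 are there at a start; the rules pass over those that are not, and their reading is None.
Of carton_a, carton_b, carton_c, carton_d, carton_e only 3 to 5 are there at a start; the rules pass over those that are not, and their reading is None.
At some moment in a run one of carton_a, carton_b, carton_c, carton_d, carton_e, tin may be knocked a few centimetres aside while the robot is not near it.
Once in a run the grip may slacken for a moment while it holds something.
It also fails if it takes over 210 s, if anything falls off the work surface, if the arm or the gripper's body presses on something with over 40 N, if the wrist force passes 120 N, or if a joint passes its speed limit or range.

### The arm

A 7-joint arm with a two-finger parallel gripper is mounted at the origin on the work surface. World frame = base frame: x ahead of the robot, y to its left, z up, the work surface at z = 0. Lengths are in m, angles in rad, forces in N, time in s.
With the tool pointing down it reaches from about 0.4 to 0.85 m from the base axis. Payload 10.4 kg.
Tool frame: the origin (TCP) lies at the very end of the fingers, on their centre line; the grasp point (between the pads) lies manip.grasp_offset behind it (manip.grasp_offset is the distance from the TCP to the grasp point, in m); z points along the fingers, x is the direction in which the jaws open and shut, and the axes are right-handed (so a half turn about z gives the same grasp; the last joint's range is limited). The gripper opens to 85 mm and grips with 20 to 120 N. Pads are 22 mm wide; open, the fingers measure 114 mm over their backs; the gripper's body (76 mm by 85 mm) begins 54 mm behind the grasp point. The pads swing forward as they close: fully open they stand 13 mm farther back than shut.
Start: joints at [1.219, 0.332, -0.065, 1.46, 0.022, 1.35, -0.088], TCP at [0.202, -0.592, 0.231] pointing down, gripper open.
Joint ranges: [-2.6, 2.6], [-0.5, 2.12], [-1.47, 1.34], [0.16, 2.42], [-1.27, 4.41], [0.06, 2.06], [-2.6, 2.6]. Speed limits (rad/s): [2.22, 2.22, 2.79, 2.79, 3.14, 3.14, 3.14].

### API

Orientations are given as a unit quaternion [x, y, z, w].
In Python, from workcell import manip gives the robot as it stands.
- The arm moves only by the shell command python3 -m crank 'ROWS' [FORCE]. ROWS is JSON, a list that holds one entry, the list of rows, each a list of 7 numbers: the shift along the world's x, y, z in units of 60 mm (1.0 is 60 mm), then the turn, a rotation vector about the world's x, y, z in units of 5 degrees (1.0 is 5 degrees), then the finger opening in mm, from 0 to 85.4. A call has 1 to 8 rows; each row shifts and turns the commanded pose from where the row before left it; what a row does not reach is not made up. A row lasts 1/8 s, in which the tool goes at most 62.5 mm and 10.7 degrees, less where a joint would pass 70% of its speed; a pose out of reach is approached as far as the arm can. A call is refused whole if a number of a shift passes 1 or a number of a turn 1, either way. A call with a gripper value outside its range is refused whole. The fingers move at their own pace and stop on an object; FORCE is the grip in N (left out, the last holds). Time passes only in rows, so rows that do not move let the fingers close. It gives the time, the measured TCP pose, the force and the opening at its end, in the units of the state.
- manip.get_obs(): the state, without advancing time (a new reading comes with each control period).
- manip.camera(name): name is "scene" or "top"; returns (picture, depth): 420x560x3 uint8, blue, green, red; 420x560 float32, m along the optical axis (not along the pixel's ray), 0 where there is no reading.
- manip.get_calibration(name): a dict with "fx", "fy", "cx", "cy" (pixels), "k1" (the pictures are not rectified: a ray, as slopes to the right and down, at radius r is drawn at 1 + k1 r^2 times it, then the intrinsics apply), "rvec" (rotation vector, rad) and "tvec" (3), from world to camera coordinates, as OpenCV has them. Camera axes: x right, y down, z forward; pixel columns grow to the right and rows downward; lengths in m; the calibration is good to about 2 mm. A picture is of the moment at which its call begins. get_calibration takes no time and is no camera call.
- manip.hand_in(): hands the job in, once; it reports no verdict.
The state is a dict: "clock": time; "joint_pos": joint angles; "joint_velocities": joint speeds; "tau": joint torques, N m; "position": TCP position; "ee_rot": TCP orientation; "ft_force": force on the tool from outside, world axes, zero at the start; "torque": the same for the moment, N m; "grip_width": opening from 0.0 (shut) to 1.0 (fully open).
Only numpy, scipy, OpenCV 4.12 (cv2) and the standard library are available. Lean on these libraries where they do the work, as an engineer would, in place of code of your own. Each camera call takes 0.05 s, during which the arm holds its last target.

## Working session

There is one attempt and no reset: what is moved stays moved. The work goes in short steps, Python scripts to look and compute and a shell command to move; the robot and the scene stay as the last step left them, time stands still between calls to the robot, and variables do not carry over. Pictures are saved under pics/ and viewed, and the job is handed in when it is done.

```bash
ls; mkdir -p pics; cat > h.py <<'E'
import numpy as np, cv2
from workcell import manip
def snap(n,tag):
    im,d=manip.camera(n); cv2.imwrite(f'pics/{tag}.png',im); np.save(f'pics/{tag}.npy',d); return im,d
def cal(n):
    c=manip.get_calibration(n); R=cv2.Rodrigues(np.array(c['rvec'],float))[0]; return c,R,np.array(c['tvec'],float).ravel()
def ray(n,uv):
    c,R,t=cal(n); uv=np.atleast_2d(uv).astype(float)
    x=(uv[:,0]-c['cx'])/c['fx']; y=(uv[:,1]-c['cy'])/c['fy']; rd=np.hypot(x,y); r=rd.copy()
    for _ in range(30): r=rd/(1+c['k1']*r*r)
    s=np.where(rd>0,r/np.maximum(rd,1e-12),1); d=np.c_[x*s,y*s,np.ones(len(x))]
    return -R.T@t, d@R, d
def onz(n,uv,z):
    o,d,_=ray(n,uv); k=(z-o[2])/d[:,2]; return o+d*k[:,None]
def cloud(n,depth):
    h,w=depth.shape; u,v=np.meshgrid(np.arange(w),np.arange(h)); o,d,_=ray(n,np.c_[u.ravel(),v.ravel()])
    P=o+d*depth.ravel()[:,None]; P[depth.ravel()==0]=np.nan; return P.reshape(h,w,3)
def proj(n,P):
    c,R,t=cal(n); q=np.atleast_2d(P)@R.T+t; x=q[:,0]/q[:,2];y=q[:,1]/q[:,2];f=1+c['k1']*(x*x+y*y)
    return np.c_[c['fx']*x*f+c['cx'],c['fy']*y*f+c['cy']]
E
python3 - <<'E'
from h import *
for n in ('scene','top'):
    im,d=snap(n,n+'0'); c,R,t=cal(n); print(n,c,-R.T@t)
o=manip.get_obs(); print(o, manip.grasp_offset)
E
```

```text
pics
scene {'fx': 438.8938607766368, 'fy': 438.8938607766368, 'cx': 277.11984730776425, 'cy': 208.12624324930704, 'k1': -0.009865967030333635, 'rvec': array([ 2.16802681,  1.00719737, -0.39504036]), 'tvec': array([-0.40198352, -0.26388444,  1.45281996])} [ 1.17427364 -0.49673639  0.84631316]
top {'fx': 465.84256574095247, 'fy': 465.84256574095247, 'cx': 277.1168293633331, 'cy': 207.73787931325688, 'k1': -0.02401752926441777, 'rvec': array([ 2.21490051, -2.17257   ,  0.0938087 ]), 'tvec': array([-0.01587555,  0.62074199,  1.32983541])} [0.52708608 0.01698898 1.36964467]
{'clock': 0.1, 'joint_pos': array([ 1.21940776,  0.33276463, -0.06469806,  1.46080953,  0.02160235,
        1.34986322, -0.088493  ]), 'joint_velocities': array([-0.00061078, -0.00095194,  0.00017867, -0.00206889, -0.00220124,
        0.00076218,  0.00158928]), 'tau': array([ 1.16647858e-03, -6.26747060e+01,  4.89764102e-02, -3.92432070e+01,
        1.63284206e-02,  6.93231414e-03, -1.26728291e-04]), 'position': array([ 0.20171079, -0.59123734,  0.2306458 ]), 'ee_rot': array([ 8.13301574e-01, -5.81842091e-01, -4.82155645e-04, -3.12664830e-04]), 'ft_force': array([ 0.14672501, -0.05100493, -0.43447158]), 'torque': array([-0.02781765, -0.00302182,  0.01264927]), 'grip_width': 1.003801250743656} 0.0187
```

View pics/scene0.png

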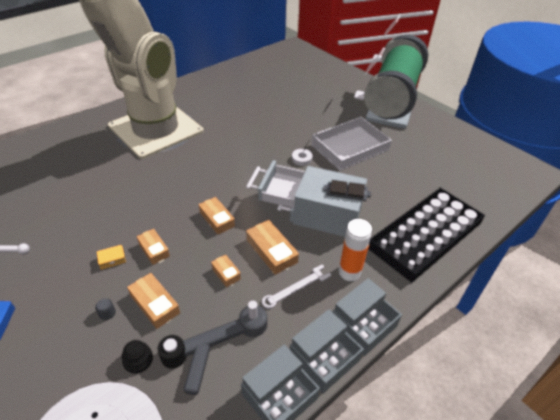

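View pics/top0.png

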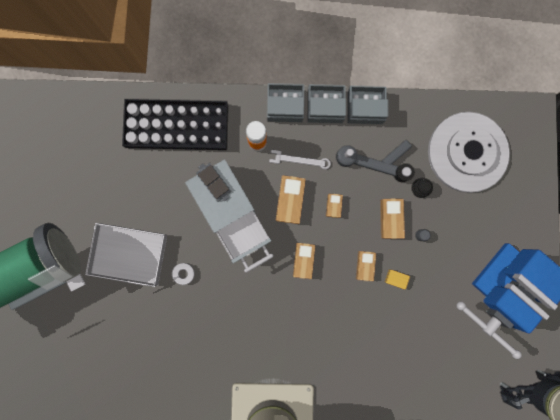

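The top view shows five cartons at about (291,199), (335,205), (393,218), (304,260) and (367,265). The tin is at (399,279). The cabinet, with what looks like one pad at (213,182), is at (222,200), with its drawer at (244,237). The tray is at (127,255) and the bearing at (183,273). Next I'll measure these.

```bash
python3 - <<'E'
from h import *
im=cv2.imread('pics/top0.png'); 
a=cv2.resize(im[140:310,80:270],None,fx=4,fy=4,interpolation=cv2.INTER_CUBIC); cv2.imwrite('pics/z1.png',a[:600])
a=cv2.resize(im[160:300,265:445],None,fx=4,fy=4,interpolation=cv2.INTER_CUBIC); cv2.imwrite('pics/z2.png',a)
im=cv2.imread('pics/scene0.png')
a=cv2.resize(im[110:250,230:420],None,fx=4,fy=4,interpolation=cv2.INTER_CUBIC); cv2.imwrite('pics/z3.png',a)
E
```

```text
(no output)
```

View pics/z1.png

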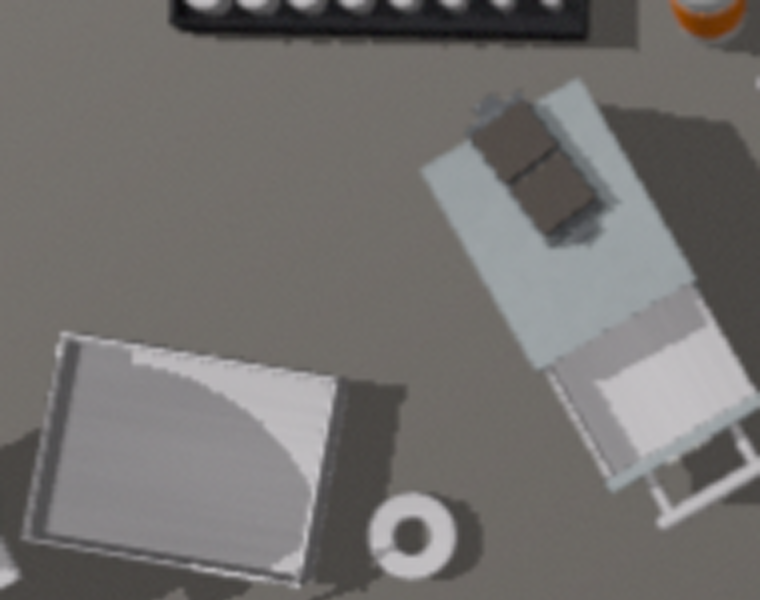

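View pics/z2.png

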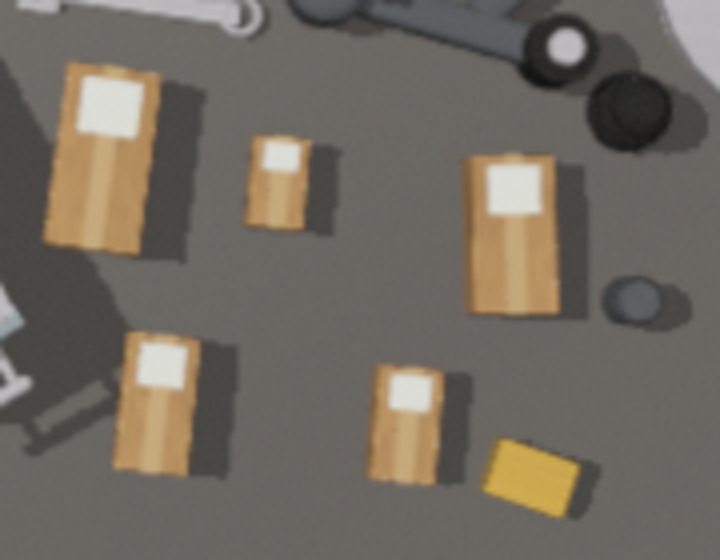

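View pics/z3.png

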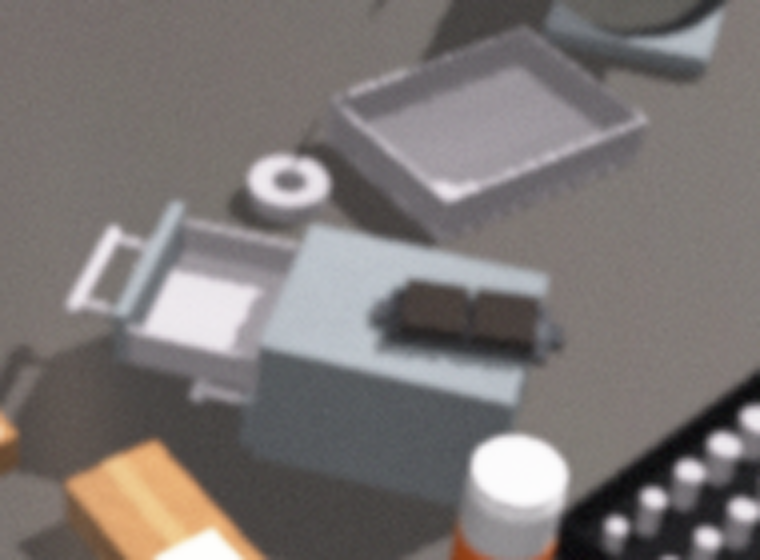

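```bash
cat > meas.py <<'E'
from h import *
import sys
def rect(P):
    (c,s,a)=cv2.minAreaRect((P[:,:2]*1000).astype(np.float32)); 
    if s[0]<s[1]: s=s[::-1]; a+=90
    a=(a+90)%180-90
    return np.round(c,1),np.round(s,1),round(a,1)
def tops(d,im,zlo,zhi,minpx=60,name='top',roi=(-.2,1.2,-.8,.8)):
    P=cloud(name,d); x,y,z=[P[...,i] for i in range(3)]
    m=((z>zlo)&(z<zhi)&(x>roi[0])&(x<roi[1])&(y>roi[2])&(y<roi[3])).astype(np.uint8)
    n,l,st,ce=cv2.connectedComponentsWithStats(m,connectivity=4)
    out=[]
    for i in range(1,n):
        if st[i,4]<minpx: continue
        q=P[l==i]; out.append((np.round(ce[i],0),st[i,4],rect(q),round(np.median(q[:,2])*1000,1),np.round(im[l==i].mean(0))))
    return out
if __name__=='__main__':
    im=cv2.imread('pics/top0.png');d=np.load('pics/top0.npy')
    for zz in ((.018,.045),(.08,.112),(.110,.125)):
        print(zz)
        for o in tops(d,im,*zz): print(*o)
    # color based cartons
    hsv=cv2.cvtColor(im,cv2.COLOR_BGR2HSV)
    P=cloud('top',d)
    print('noise',np.nanstd(P[330:380,100:200,2]),np.nanmedian(P[330:380,100:200,2]))
E
python3 meas.py
```

```text
(0.018, 0.045)
[285.  86.] 102 (array([979.5, -21.9]), array([97.4,  4.7]), -90.0) 32.1 [61. 61. 58.]
[329.  88.] 111 (array([ 978.2, -147.2]), array([97.8, 29.5]), 72.4) 31.6 [63. 63. 59.]
[371.  90.] 113 (array([ 974.6, -265. ]), array([101.8,  27.7]), 73.4) 33.5 [60. 59. 56.]
[162. 122.] 1079 (array([861.9, 299.1]), array([303.5, 142.6]), -90.0) 32.0 [71. 69. 70.]
[145. 110.] 84 (array([901.2, 389.9]), array([27. , 24.9]), 46.2) 31.0 [157. 155. 157.]
[364. 120.] 90 (array([ 882.7, -256.1]), array([103.8,  26.7]), 74.6) 32.2 [56. 55. 53.]
[467. 152.] 2754 (array([ 800.8, -568.5]), array([236.8, 234. ]), -39.8) 21.3 [176. 174. 177.]
[285. 119.] 89 (array([882., -23.]), array([101.6,   4.7]), 88.5) 30.3 [57. 56. 53.]
[326. 120.] 88 (array([ 883. , -141.7]), array([104.4,   5.2]), -89.8) 29.8 [56. 55. 52.]
[144. 123.] 76 (array([860.9, 389.2]), array([26.2, 25.5]), 34.3) 31.5 [169. 167. 169.]
[156. 123.] 69 (array([861.8, 353.3]), array([23.9, 22.6]), 26.8) 31.7 [162. 160. 162.]
[143. 137.] 78 (array([820.1, 388.8]), array([26.6, 23.9]), 8.7) 31.9 [166. 164. 166.]
[156. 137.] 65 (arra
[... 1805 characters left out ...]
0. 312.] 402 (array([ 365.6, -573. ]), array([117.4, 116.2]), -38.9) 105.3 [142. 131. 125.]
[506. 345.] 203 (array([ 257.7, -627.3]), array([102.9,  22.5]), 48.1) 106.0 [166. 164. 166.]
[272. 413.] 199 (array([61.1, -2.6]), array([119.1,  31.8]), 89.9) 94.7 [77. 91. 94.]
(0.11, 0.125)
[213. 181.] 498 (array([683.7, 171.7]), array([87.9, 45.8]), 39.4) 117.0 [73. 76. 82.]
[ 72. 268.] 316 (array([472.1, 565.2]), array([182.5,  42.5]), 27.9) 117.7 [118. 118. 119.]
[517. 263.] 88 (array([ 481.1, -658.5]), array([89.9, 19.3]), -29.9) 116.9 [113.  67.  32.]
[493. 326.] 117 (array([ 305.9, -590.7]), array([46.6, 24.9]), -37.4) 113.6 [174. 171. 174.]
noise 0.002741425100845568 -0.00038073994181930804
```

```bash
python3 - <<'E'
from h import *; from meas import rect
im=cv2.imread('pics/top0.png');d=np.load('pics/top0.npy')
uv=np.array([[420,170],[580,80],[693,280],[540,370]])/4+[80-.4,140-.4]
P=onz('top',uv,.1);print(np.round(P*1000,1),rect(P),P.mean(0))
uv=np.array([[760,400],[612,488]])/4+[80-.4,140-.4]; print('front panel',onz('top',uv,.093))
uv=np.array([[660,522],[775,455]])/4+[80-.4,140-.4]; print('handle',onz('top',uv,.077))
Q=cloud('top',d)
m=(abs(Q[...,2]-.1)<.006)&(Q[...,0]>.5)&(Q[...,0]<.8)&(Q[...,1]>.05)&(Q[...,1]<.28)
m=cv2.morphologyEx(m.astype(np.uint8),cv2.MORPH_OPEN,np.ones((3,3)))
n,l,st,ce=cv2.connectedComponentsWithStats(m);i=1+st[1:,4].argmax();print(rect(Q[l==i]))
# pad lining dark
m=(Q[...,2]>.106)&(Q[...,2]<.125)&(Q[...,0]>.6)&(Q[...,0]<.8)&(Q[...,1]>.1)&(Q[...,1]<.25)&(im.max(2)<110)
q=Q[m];print('pad',rect(q),np.median(q[:,2]))
for z0,z1 in((.11,.113),(.112,.122)):
    m2=m&(Q[...,2]>z0)&(Q[...,2]<z1);print(m2.sum(),rect(Q[m2]))
hsv=im.astype(int); m3=m&(hsv[...,2]>hsv[...,0]+3); print('lining',m3.sum(),rect(Q[m3]))
# by rays at 0.117
v,u=np.nonzero(m3);print(rect(onz('top',np.c_[u,v],.117)))
# tray
v=np.array([[65,333],[340,380],[302,585],[25,540]])/4+[79.6,139.6];T=onz('top',v,.04);print('tray',np.round(T,3),rect(T))
# drawer/cab front region heights
m=(Q[...,0]>.47)&(Q[...,0]<.53)&(Q[...,1]>.0)&(Q[...,1]<.14)&(Q[...,2]>.02)
E
```

```text
[[680.8 251.8 100. ]
 [745.2 144.1 100. ]
 [609.1  63.5 100. ]
 [545.7 166.  100. ]] (array([644.4, 156.9]), array([159.9, 125.5]), 30.9) [0.64519151 0.15633742 0.1       ]
front panel [[0.52824708 0.01612656 0.093     ]
 [0.4665749  0.11566029 0.093     ]]
handle [[0.44313075 0.0833063  0.077     ]
 [0.49054475 0.00500659 0.077     ]]
(array([646.5, 156.1]), array([160.8, 125.1]), 31.2)
pad (array([683.3, 170.9]), array([112.2,  71.1]), 57.0) 0.11620203523141548
57 (array([682.8, 171.1]), array([116.1,  45.8]), 39.1)
471 (array([683.4, 172.7]), array([107.4,  44.5]), 38.5)
lining 464 (array([688.8, 176.9]), array([100.2,  44.6]), 36.1)
(array([688.3, 176.5]), array([98.8, 44.6]), 36.0)
tray [[0.566 0.512 0.04 ]
 [0.537 0.315 0.04 ]
 [0.392 0.337 0.04 ]
 [0.419 0.533 0.04 ]] (array([478.2, 424.1]), array([199. , 148.4]), 81.5)
```

```bash
python3 - <<'E'
from h import *
a=np.deg2rad(31.1);u=np.array([np.cos(a),np.sin(a)]);w=np.array([-u[1],u[0]]);C=np.array([.6455,.1562])
for n in('scene','top'):
    d=np.load(f'pics/{n}0.npy');Q=cloud(n,d);r=Q[...,:2]-C;x=r@u;y=r@w;z=Q[...,2]
    if n=='scene':
        for z0 in range(5,100,10):
            m=(abs(y)<.09)&(y<-.05)&(x>-.13)&(x<.12)&(abs(z-z0/1e3)<.005)
            if m.sum()>5: print(z0,m.sum(),np.round(np.percentile(x[m],[0,2,50,98,100])*1e3),np.round(np.median(y[m])*1e3,1))
    m=(abs(y)<.055)&(abs(z-.1)<.006)&(abs(x)<.12);h=np.histogram(x[m],np.arange(-.12,.1205,.005))
    print(n,[(round(b*1e3),k) for k,b in zip(*h)])
    m=(abs(y)<.03)&(x<-.08)&(x>-.25)
    print([(k,round(float(np.median(z[m&(abs(x-k/1e3)<.002)]))*1e3) if (m&(abs(x-k/1e3)<.002)).any() else None) for k in range(-230,-60,4)])
im=cv2.imread('pics/scene0.png');cv2.imwrite('pics/z4.png',cv2.resize(im[155:235,255:355],None,fx=7,fy=7,interpolation=cv2.INTER_CUBIC))
E
```

```text
5 388 [-129. -126.  -25.   58.   62.] -66.7
15 147 [-89. -85. -12.  57.  61.] -62.7
25 157 [-90. -86. -13.  58.  61.] -62.9
35 159 [-87. -84.  -9.  60.  62.] -62.9
45 164 [-87. -86. -16.  60.  63.] -62.9
55 187 [-129. -122.  -18.   62.   66.] -62.9
65 228 [-129. -126.  -31.   67.   72.] -62.4
75 236 [-129. -124.  -17.   77.   81.] -62.4
85 231 [-129. -122.  -14.   77.   81.] -62.5
95 310 [-79. -76.   4.  77.  80.] -61.3
scene [(-120, np.int64(0)), (-115, np.int64(0)), (-110, np.int64(0)), (-105, np.int64(0)), (-100, np.int64(0)), (-95, np.int64(0)), (-90, np.int64(0)), (-85, np.int64(0)), (-80, np.int64(49)), (-75, np.int64(55)), (-70, np.int64(53)), (-65, np.int64(52)), (-60, np.int64(55)), (-55, np.int64(58)), (-50, np.int64(57)), (-45, np.int64(53)), (-40, np.int64(60)), (-35, np.int64(56)), (-30, np.int64(55)), (-25, np.int64(57)), (-20, np.int64(49)), (-15, np.int64(47)), (-10, np.int64(43)), (-5, np.int64(26)), (0, np.int64(28)), (5, np.int64(26)), (10, np.int64(30)), (15, np.int64(27)), (20, np.int64(29)), (25, np.int64(26)), (30, np.int64(26)), (35, np.int64(33)), (40, np.int
[... 1606 characters left out ...]
.int64(40)), (75, np.int64(42)), (80, np.int64(13)), (85, np.int64(7)), (90, np.int64(7)), (95, np.int64(5)), (100, np.int64(0)), (105, np.int64(0)), (110, np.int64(0)), (115, np.int64(0))]
[(-230, -1), (-226, -1), (-222, -1), (-218, 75), (-214, 76), (-210, 76), (-206, 0), (-202, 0), (-198, -1), (-194, 1), (-190, 0), (-186, 0), (-182, 0), (-178, 82), (-174, 97), (-170, 96), (-166, 57), (-162, 57), (-158, 58), (-154, 57), (-150, 57), (-146, 56), (-142, 57), (-138, 56), (-134, 56), (-130, 58), (-126, 57), (-122, 57), (-118, 56), (-114, 57), (-110, 57), (-106, 57), (-102, 57), (-98, 56), (-94, 56), (-90, 57), (-86, 56), (-82, 57), (-78, None), (-74, None), (-70, None), (-66, None), (-62, None)]
```

View pics/z4.png

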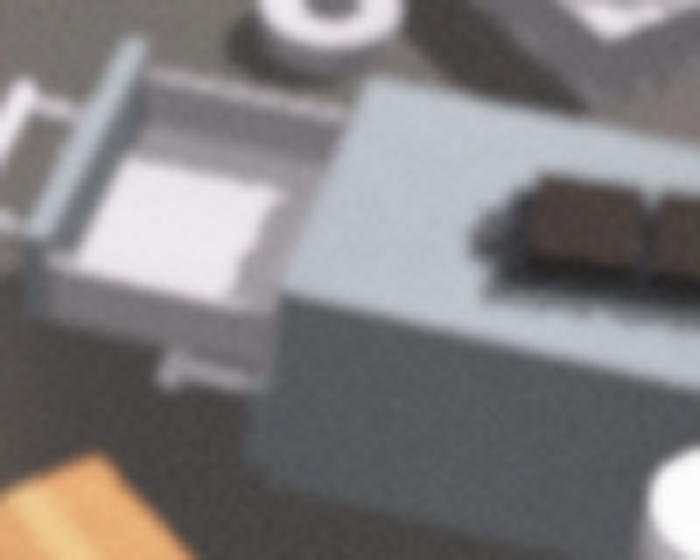

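The scene has one pad and five cartons. The carcass spans 160 mm, and the shut lower drawer's 10 mm panel fills the rest of the 170 mm, so the cabinet centre is about (642,154), yaw 31°. I'm starting with the pad.

```bash
python3 -m crank '[[[0.5,0.8,0.05,0,0,0.23,85],[0.5,0.8,0.05,0,0,0.23,85],[0.5,0.8,0.05,0,0,0.23,85],[0.5,0.8,0.05,0,0,0.23,85],[0.5,0.8,0.05,0,0,0.23,85],[0.5,0.8,0.05,0,0,0.23,85],[0.5,0.8,0.05,0,0,0.23,85],[0.5,0.8,0.05,0,0,0.23,85]]]' 40
cat >> h.py <<'E'
def st():
    o=manip.get_obs(); from scipy.spatial.transform import Rotation as Ro
    R=Ro.from_quat(o['ee_rot']).as_matrix(); yaw=np.degrees(np.arctan2(R[1,0],R[0,0]))
    print('t',round(float(o['clock']),2),'pos',np.round(np.array(o['position'])*1000,1),'yaw',round(yaw,1),'z',np.round(R[:,2],3),'F',np.round(o['ft_force'],1),'w',round(o['grip_width']*85.4,1)); return o,yaw
def to(x,y,z,yaw):
    o,y0=st(); d=(np.array([x,y,z])-np.array(o['position'])*1000)/60; dy=((yaw-y0+90)%180-90)/5; print('need shift',np.round(d,2),'rz',round(dy,2))
E
python3 -c "
from h import *; to(684,172,160,-52.5)"
```

```text
clock: 1.1
position: [0.4424, -0.2059, 0.2553]
ee_rot: [0.857, -0.515, 0.0, 0.0]
ft_force: [1.3, -1.8, 0.1]
grip_width: 1.0
t 1.1 pos [ 442.4 -205.9  255.3] yaw -61.9 z [-0. -0. -1.] F [ 1.3 -1.8  0.1] w 85.4
need shift [ 4.03  6.3  -1.59] rz 1.89
```

```bash
python3 -m crank '[[[0.55,0.85,-0.1,0,0,0.26,80],[0.55,0.85,-0.1,0,0,0.26,75],[0.55,0.85,-0.1,0,0,0.26,75],[0.55,0.85,-0.1,0,0,0.26,75],[0.55,0.85,-0.2,0,0,0.26,75],[0.55,0.85,-0.3,0,0,0.26,75],[0.55,0.85,-0.3,0,0,0.26,75],[0.18,0.35,-0.39,0,0,0.07,75]]]'
python3 - <<'E'
from h import *
for n in('scene','top'): snap(n,n+'1')
to(684,172,103,-52.5)
im=cv2.imread('pics/scene1.png');cv2.imwrite('pics/z5.png',cv2.resize(im[90:230,250:420],None,fx=4,fy=4,interpolation=cv2.INTER_CUBIC))
E
```

```text
clock: 2.1
position: [0.683, 0.1733, 0.1589]
ee_rot: [0.898, -0.441, -0.001, -0.001]
ft_force: [-0.0, -1.1, -0.2]
grip_width: 0.877
t 2.2 pos [681.  172.5 156. ] yaw -52.2 z [-0.006  0.001 -1.   ] F [-0.1 -0.5 -0.7] w 75.0
need shift [ 0.05 -0.01 -0.88] rz -0.05
```

View pics/z5.png

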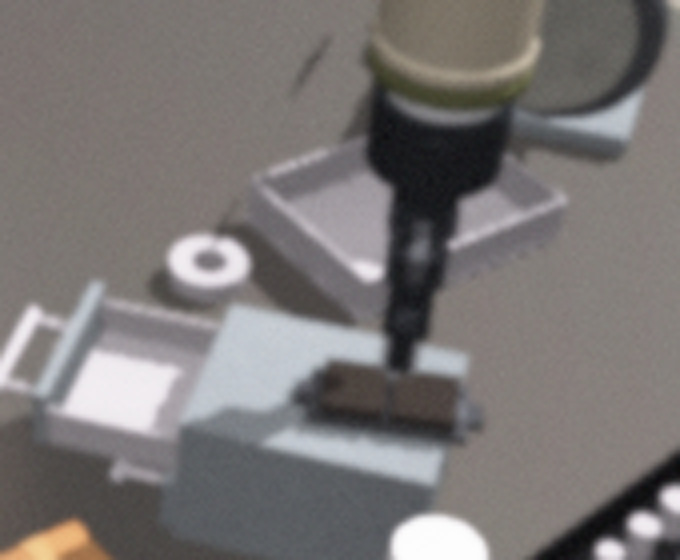

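The fingers are centred over the pad. Descending.

```bash
python3 -m crank '[[[0,0,-0.5,0,0,0,70],[0.02,0,-0.38,0,0,0,66],[0,0,0,0,0,0,66]]]'; python3 -c "
from h import *; to(684,172,103,-52.5)"
```

```text
clock: 2.58
position: [0.683, 0.1678, 0.1057]
ee_rot: [0.897, -0.443, -0.001, 0.001]
ft_force: [-0.4, -0.3, 0.4]
grip_width: 0.769
t 2.58 pos [683.  167.8 105.7] yaw -52.6 z [-0.003 -0.001 -1.   ] F [-0.4 -0.3  0.4] w 65.7
need shift [ 0.02  0.07 -0.05] rz 0.01
```

```bash
python3 -m crank '[[[0.01,0.06,-0.05,0,0,0,60],[0,0,0,0,0,0,40],[0,0,0,0,0,0,40],[0,0,0,0,0,0,40],[0,0,0,0,0,0,40]]]' 60; python3 -c "
from h import *; st()"
```

```text
clock: 3.2
position: [0.685, 0.1734, 0.1061]
ee_rot: [0.897, -0.442, 0.001, -0.001]
ft_force: [-2.0, 1.2, 5.9]
grip_width: 0.494
t 3.2 pos [685.  173.4 106.1] yaw -52.5 z [ 0.002  0.001 -1.   ] F [-2.   1.2  5.9] w 42.2
```

```bash
python3 -m crank '[[[0,0,0,0,0,0,25],[0,0,0.05,0,0,0,25],[0,0,0.3,0,0,0,25],[0,0,0.5,0,0,0,25],[0,0,0.4,0,0,0,25],[0,0,0,0,0,0,25]]]' 70; python3 - <<'E'
from h import *
for n in('scene','top'): snap(n,n+'2')
to(478,424,160,-15)
im=cv2.imread('pics/scene2.png');cv2.imwrite('pics/z6.png',cv2.resize(im[90:230,250:420],None,fx=4,fy=4,interpolation=cv2.INTER_CUBIC))
E
```

```text
clock: 3.95
position: [0.6856, 0.1731, 0.1826]
ee_rot: [0.897, -0.442, 0.002, -0.001]
ft_force: [0.9, -1.1, -2.4]
grip_width: 0.488
t 4.05 pos [684.4 172.5 179.2] yaw -52.5 z [-0. -0. -1.] F [-0.2  0.5 -2.1] w 41.7
need shift [-3.44  4.19 -0.32] rz 7.5
```

View pics/z6.png

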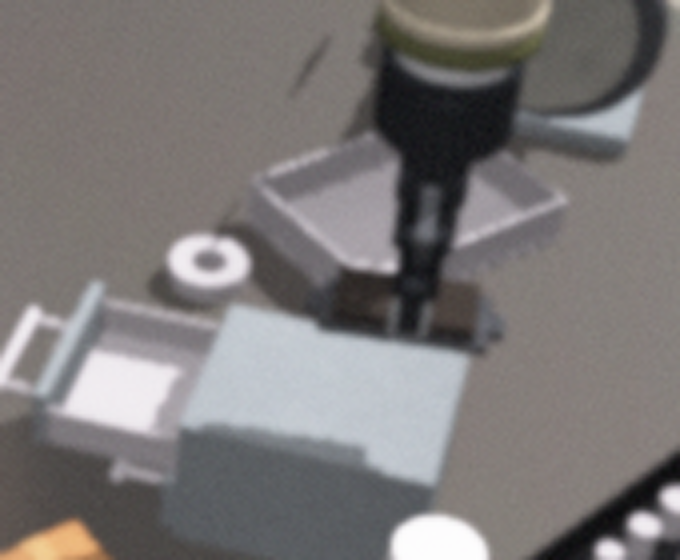

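The pad is held and lifted clear. Moving it to the tray.

```bash
python3 -m crank '[[[-0.4,0.5,0,0,0,0.95,25],[-0.5,0.6,0,0,0,0.95,25],[-0.5,0.6,0,0,0,0.95,25],[-0.5,0.6,0,0,0,0.95,25],[-0.5,0.6,0,0,0,0.95,25],[-0.5,0.6,0,0,0,0.95,25],[-0.4,0.5,-0.3,0,0,0.95,25],[-0.14,0.19,-0.5,0,0,0.8,25]]]'; python3 -m crank '[[[0,0,-0.5,0,0,0,25],[0,0,-0.5,0,0,0,25],[0,0,-0.3,0,0,0,25],[0,0,0,0,0,0,25]]]'
python3 -c "
from h import *; to(478,424,18,-15)"
```

```text
clock: 5.05
position: [0.4755, 0.4266, 0.131]
ee_rot: [0.992, -0.13, -0.0, -0.001]
ft_force: [0.8, 0.5, -1.5]
grip_width: 0.49
clock: 5.55
position: [0.4774, 0.4232, 0.052]
ee_rot: [0.991, -0.133, -0.001, 0.001]
ft_force: [-0.2, 0.6, -2.3]
grip_width: 0.486
t 5.55 pos [477.4 423.2  52. ] yaw -15.3 z [-0.002 -0.002 -1.   ] F [-0.2  0.6 -2.3] w 41.5
need shift [ 0.01  0.01 -0.57] rz 0.05
```

```bash
python3 -m crank '[[[0,0,-0.35,0,0,0,25],[0,0,-0.22,0,0,0,25],[0,0,0,0,0,0,25],[0,0,0,0,0,0,50],[0,0,0,0,0,0,60],[0,0,0.3,0,0,0,60],[0,0,0.8,0,0,0,60],[0,0,1,0,0,0,60]]]'; python3 -m crank '[[[0,-0.5,0.8,0,0,0,85],[0,-1,0.5,0,0,0,85],[0,-1,0,0,0,0,85]]]';python3 - <<'E'
from h import *; from meas import tops
im,d=snap('top','top3')
for o in tops(d,im,.016,.045,roi=(.38,.75,-.5,.5)): print(*o)
to(421.6,-354,150,-17.5)
cv2.imwrite('pics/z7.png',cv2.resize(im[140:300,80:440],None,fx=2,fy=2))
E
```

```text
clock: 6.55
position: [0.4778, 0.4238, 0.1476]
ee_rot: [0.991, -0.133, -0.0, 0.0]
ft_force: [1.9, 1.5, 0.6]
grip_width: 0.704
clock: 6.92
position: [0.4786, 0.2785, 0.2253]
ee_rot: [0.991, -0.132, 0.002, -0.001]
ft_force: [0.7, -0.6, -0.1]
grip_width: 0.998
[389. 171.] 243 (array([ 740.6, -323.2]), array([119.6,  32.3]), 68.4) 27.0 [72. 71. 69.]
[441. 173.] 112 (array([ 726.9, -481. ]), array([46. , 36.8]), -0.4) 20.6 [176. 174. 177.]
[291. 199.] 1083 (array([646.5, -42.3]), array([132.4,  68.1]), -6.7) 35.9 [122. 159. 187.]
[420. 188.] 148 (array([ 689., -426.]), array([53.6, 46.3]), 26.2) 30.7 [34. 36. 36.]
[334. 205.] 322 (array([ 632.5, -170.3]), array([66.2, 40.5]), -4.2) 28.2 [123. 159. 186.]
[392. 218.] 852 (array([ 597.4, -338. ]), array([110.8,  62.5]), 1.5) 34.0 [119. 156. 184.]
[423. 235.] 134 (array([ 551.2, -427.8]), array([33.4, 32. ]), -89.5) 34.3 [84. 81. 79.]
[304. 260.] 632 (array([471. , -84.3]), array([98.2, 52.7]), -5.3) 32.0 [107. 138. 162.]
[366. 266.] 451 (array([ 459. , -262.8]), array([82.4, 44.3]), -4.2) 29.6 [106. 136. 160.]
[183. 273.] 200 (array([425.6, 262.5]), array([58.3, 58. ]), -52.4) 18.8 [178. 176. 178.]
[397. 279.] 307 (array([ 421.5, -354.2]), array([61. , 42.1]), 72.6) 23.8 [ 55. 119. 148.]
t 6.97 pos [480.7 268.6 223.4] yaw -15.7 z [ 0.003 -0.004 -1.   ] F [ 5.5 -2.5 -0.2] w 85.1
need shift [ -0.98 -10.38  -1.22] rz -0.36
```

View pics/z7.png

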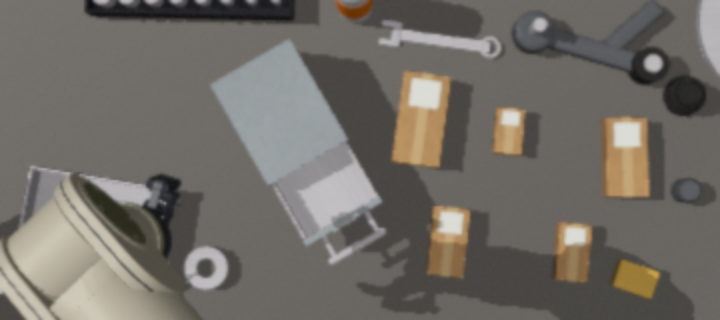

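```bash
python3 -m crank '[[[0,-0.9,0,0,0,-0.05,80],[0,-1,0,0,0,-0.05,75],[0,-1,0,0,0,-0.05,70],[0,-1,0,0,0,-0.05,65],[-0.1,-1,0,0,0,-0.05,65],[-0.2,-1,0,0,0,-0.05,65],[-0.2,-1,0,0,0,0,65],[-0.2,-1,-0.1,0,0,0,65]]]'; python3 -m crank '[[[-0.15,-1,-0.3,0,0,0,65],[-0.1,-0.9,-0.4,0,0,0,65],[0,-0.3,-0.3,0,0,0,65],[0,0,0,0,0,0,65]]]';python3 -c "
from h import *; to(421.6,-354,60,-17.5)"
```

```text
clock: 7.98
position: [0.4361, -0.1974, 0.2174]
ee_rot: [0.989, -0.145, 0.002, 0.001]
ft_force: [1.2, 0.2, -0.5]
grip_width: 0.762
clock: 8.48
position: [0.4206, -0.3275, 0.1554]
ee_rot: [0.989, -0.147, -0.0, -0.001]
ft_force: [0.1, 0.3, -1.0]
grip_width: 0.764
t 8.47 pos [ 420.6 -327.5  155.4] yaw -16.9 z [-0.001  0.001 -1.   ] F [ 0.1  0.3 -1. ] w 65.2
need shift [ 0.02 -0.44 -1.59] rz -0.13
```

```bash
python3 -m crank '[[[0.02,-0.44,-0.6,0,0,-0.12,65],[0,0,-0.8,0,0,0,60],[0,0,-0.4,0,0,0,60],[0,0,0,0,0,0,60]]]';python3 -c "
from h import *; to(421.6,-354,5,-17.5)"
```

```text
clock: 8.98
position: [0.4229, -0.3517, 0.0478]
ee_rot: [0.989, -0.15, -0.0, -0.001]
ft_force: [0.3, -1.1, 0.1]
grip_width: 0.701
t 8.97 pos [ 422.9 -351.7   47.8] yaw -17.3 z [-0.001  0.001 -1.   ] F [ 0.3 -1.1  0.1] w 59.9
need shift [-0.02 -0.04 -0.71] rz -0.05
```

```bash
python3 -m crank '[[[-0.02,-0.04,-0.4,0,0,-0.05,58],[0,0,-0.3,0,0,0,58],[0,0,0,0,0,0,58],[0,0,0,0,0,0,30],[0,0,0,0,0,0,30],[0,0,0,0,0,0,30],[0,0,0,0,0,0,30]]]' 50;python3 -c "
from h import *; st()"
```

```text
clock: 9.85
position: [0.4221, -0.3562, 0.007]
ee_rot: [0.988, -0.153, 0.001, 0.0]
ft_force: [0.3, 0.9, 6.1]
grip_width: 0.478
t 9.85 pos [ 422.1 -356.2    7. ] yaw -17.6 z [ 0.002 -0.001 -1.   ] F [0.3 0.9 6.1] w 40.8
```

```bash
python3 -m crank '[[[0,0,0.3,0,0,0,25],[0,0,0.8,0,0,0,25],[0,0,1,0,0,0,25],[0,0,1,0,0,0,25],[0,0,0.3,0,0,0,25],[0,0,0,0,0,0,25]]]' 50;python3 - <<'E'
from h import *
im,d=snap('scene','s4'); to(538.5,91.7,180,-58.9)
cv2.imwrite('pics/z8.png',cv2.resize(im[130:310,20:300],None,fx=2.5,fy=2.5))
E
```

```text
clock: 10.6
position: [0.4216, -0.3561, 0.211]
ee_rot: [0.988, -0.153, 0.001, 0.001]
ft_force: [0.5, -0.2, -2.0]
grip_width: 0.481
t 10.65 pos [ 420.9 -355.7  209.2] yaw -17.6 z [-0.  0. -1.] F [-0.2  0.5 -1.5] w 41.2
need shift [ 1.96  7.46 -0.49] rz -8.26
```

View pics/z8.png

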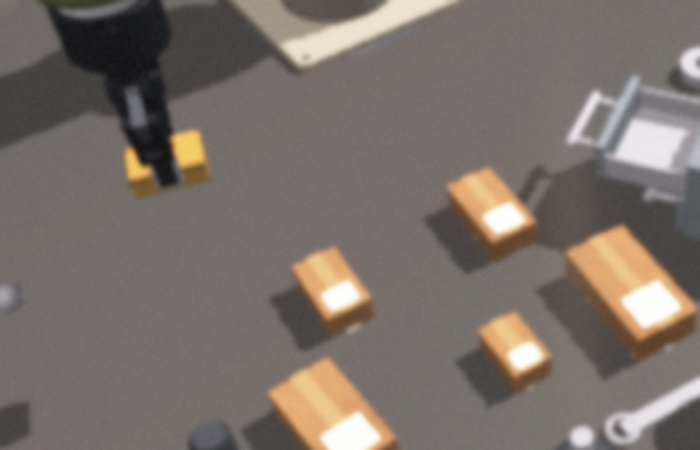

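The tin is held level. Moving to above the drawer.

```bash
python3 -m crank '[[[0.2,0.8,0,0,0,-0.85,25],[0.2,0.9,0,0,0,-0.95,25],[0.25,0.9,0,0,0,-0.95,25],[0.25,0.9,0,0,0,-0.95,25],[0.25,0.9,0,0,0,-0.95,25],[0.25,0.9,0,0,0,-0.95,25],[0.25,0.9,0,0,0,-0.95,25],[0.25,0.9,0,0,0,-0.95,25]]]';python3 -m crank '[[[0.06,0.36,-0.3,0,0,-0.76,25],[0,0,-0.2,0,0,0,25],[0,0,0,0,0,0,25]]]'; python3 -c "
from h import *; to(538.5,91.7,62,-58.9)"
```

```text
clock: 11.65
position: [0.5344, 0.0715, 0.2074]
ee_rot: [0.886, -0.464, -0.001, 0.001]
ft_force: [0.8, 0.6, -1.2]
grip_width: 0.478
clock: 12.02
position: [0.5376, 0.0903, 0.1774]
ee_rot: [0.871, -0.492, -0.002, 0.001]
ft_force: [-0.4, -0.3, -0.9]
grip_width: 0.482
t 12.03 pos [537.6  90.3 177.4] yaw -58.9 z [-0.004 -0.001 -1.   ] F [-0.4 -0.3 -0.9] w 41.1
need shift [ 0.01  0.02 -1.92] rz -0.0
```

```bash
python3 -m crank '[[[0.01,0.02,-0.5,0,0,0,25],[0,0,-0.5,0,0,0,25],[0,0,-0.4,0,0,0,25],[0,0,-0.25,0,0,0,25],[0,0,0,0,0,0,25]]]'; python3 -c "
from h import *; to(538.5,91.7,66,-58.9)"
```

```text
clock: 12.65
position: [0.5391, 0.0919, 0.08]
ee_rot: [0.871, -0.492, -0.001, 0.001]
ft_force: [-0.7, -0.7, -0.7]
grip_width: 0.476
t 12.65 pos [539.1  91.9  80. ] yaw -59.0 z [-0.001 -0.    -1.   ] F [-0.7 -0.7 -0.7] w 40.6
need shift [-0.01 -0.   -0.23] rz 0.01
```

```bash
python3 -m crank '[[[0,0,-0.23,0,0,0,25],[0,0,0,0,0,0,25],[0,0,0,0,0,0,52],[0,0,0,0,0,0,54],[0,0,0.3,0,0,0,54],[0,0,0.6,0,0,0,54],[0,0,1,0,0,0,54]]]'; python3 -c "
from h import *; to(440,32,150,-58.9)"
```

```text
clock: 13.52
position: [0.5385, 0.0928, 0.1821]
ee_rot: [0.871, -0.492, -0.001, 0.001]
ft_force: [2.1, 0.0, 0.4]
grip_width: 0.631
t 13.53 pos [538.5  92.8 182.1] yaw -58.9 z [-0.002  0.    -1.   ] F [2.1 0.  0.4] w 53.9
need shift [-1.64 -1.01 -0.53] rz -0.0
```

```bash
python3 -m crank '[[[-0.5,-0.3,0,0,0,0,40],[-0.8,-0.5,0,0,0,0,40],[-0.48,-0.29,-0.4,0,0,0,40],[0,0,-0.5,0,0,0,40],[0,0,-0.6,0,0,0,40],[0,0,-0.4,0,0,0,40],[0,0,0,0,0,0,40]]]'; python3 - <<'E'
from h import *
im,d=snap('top','t5');im2,_=snap('scene','s5'); to(524.8,83.4,60,-58.9)
a=cv2.resize(im[170:290,160:300],None,fx=3,fy=3);b=cv2.resize(im2[130:250,210:350],None,fx=3,fy=3);cv2.imwrite('pics/z9.png',np.vstack([a,b])[:, :][:720]);cv2.imwrite('pics/z9.png',cv2.resize(np.hstack([a,b]),(800,343)))
E
```

```text
clock: 14.4
position: [0.432, 0.0278, 0.0667]
ee_rot: [0.871, -0.491, -0.001, 0.0]
ft_force: [-0.8, 0.2, 0.7]
grip_width: 0.467
t 14.5 pos [433.4  27.8  68.2] yaw -58.9 z [ 0.001 -0.    -1.   ] F [1.  0.5 0.1] w 39.9
need shift [ 1.52  0.93 -0.14] rz -0.0
```

View pics/z9.png

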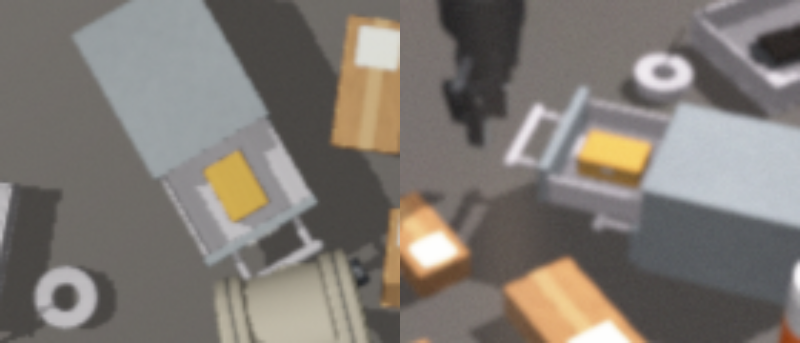

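The tin is flat in the drawer and the pad is in the tray. Pushing the handle now.

```bash
python3 -m crank '[[[0.1,0.06,-0.17,0,0,0,40],[0.2,0.12,0,0,0,0,40],[0.2,0.12,0,0,0,0,40],[0.2,0.12,0,0,0,0,40],[0.2,0.12,0,0,0,0,40],[0.2,0.12,0,0,0,0,40],[0.2,0.12,0,0,0,0,40]]]'; python3 -c "
from h import *; to(524.8,83.4,58,-58.9)"
```

```text
clock: 15.38
position: [0.5114, 0.0751, 0.0565]
ee_rot: [0.871, -0.492, -0.0, -0.0]
ft_force: [-2.5, 0.6, 0.9]
grip_width: 0.464
t 15.38 pos [511.4  75.1  56.5] yaw -58.9 z [-0.  0. -1.] F [-2.5  0.6  0.9] w 39.6
need shift [0.22 0.14 0.02] rz -0.0
```

```bash
python3 -m crank '[[[0.1,0.06,0,0,0,0,40],[0.06,0.035,0,0,0,0,40],[0.06,0.035,0,0,0,0,40],[0.03,0.02,0,0,0,0,40],[0,0,0,0,0,0,40]]]'; python3 -c "
from h import *; to(524.8,83.4,58,-58.9)"
```

```text
clock: 16.0
position: [0.525, 0.0828, 0.0565]
ee_rot: [0.871, -0.492, -0.0, 0.001]
ft_force: [-4.3, -1.9, 2.9]
grip_width: 0.468
t 16.0 pos [525.   82.8  56.5] yaw -58.9 z [-0.001 -0.001 -1.   ] F [-4.3 -1.9  2.9] w 40.0
need shift [-0.    0.01  0.03] rz 0.0
```

```bash
python3 -m crank '[[[0.06,0.035,0,0,0,0,40],[0.03,0.02,0,0,0,0,40],[0.03,0.02,0,0,0,0,40],[0,0,0,0,0,0,40]]]'; python3 -c "
from h import *; to(524.8,83.4,58,-58.9)"
```

```text
clock: 16.5
position: [0.5255, 0.083, 0.0554]
ee_rot: [0.87, -0.493, -0.005, 0.008]
ft_force: [-40.8, -18.6, 33.4]
grip_width: 0.469
t 16.5 pos [525.5  83.   55.4] yaw -59.0 z [-0.016 -0.01  -1.   ] F [-40.8 -18.6  33.4] w 40.1
need shift [-0.01  0.01  0.04] rz 0.02
```

```bash
python3 -m crank '[[[-0.13,-0.08,0,0,0,0,40],[-0.5,-0.3,0,0,0,0,40],[-0.5,-0.3,0,0,0,0,60],[-0.2,-0.2,0.8,0,0,0,85],[0,-0.5,1,0,0,0,85],[0,-1,0.5,0,0,0,85],[0,-1,0.2,0,0,0,85],[0,-1,0,0,0,0,85]]]';python3 - <<'E'
from h import *; from meas import tops
im,d=snap('top','top6'); im2,_=snap('scene','s6')
for o in tops(d,im,.016,.045,roi=(.38,.75,-.5,.5)): print(*o)
st()
a=np.deg2rad(31.1);u=np.array([np.cos(a),np.sin(a)]);w=np.array([-u[1],u[0]]);C=np.array([.6455,.1562])
Q=cloud('top',d);r=Q[...,:2]-C;x=r@u;y=r@w;z=Q[...,2];m=(abs(y)<.03)
print([(k,round(float(np.median(z[m&(abs(x-k/1e3)<.002)]))*1e3)) for k in range(-150,-60,3) if (m&(abs(x-k/1e3)<.002)).any()])
from meas import rect
m=(abs(z-.1)<.006)&(abs(x)<.12)&(abs(y)<.09)&(x>-.083);m=cv2.morphologyEx(m.astype(np.uint8),cv2.MORPH_OPEN,np.ones((3,3)));print('cab',rect(Q[m>0]))
a=cv2.resize(im[140:300,80:340],None,fx=3,fy=3);cv2.imwrite('pics/z10.png',a)
E
```

```text
clock: 17.5
position: [0.4538, -0.1712, 0.2023]
ee_rot: [0.871, -0.492, 0.002, 0.0]
ft_force: [1.4, -0.6, 0.2]
grip_width: 0.997
[389. 171.] 254 (array([ 742.7, -319.9]), array([128.5,  35.6]), 69.3) 27.9 [71. 70. 68.]
[441. 173.] 113 (array([ 734.1, -489. ]), array([60.9, 29.3]), 38.2) 20.0 [175. 173. 176.]
[291. 199.] 1087 (array([646.8, -42.3]), array([132.9,  68.2]), -6.6) 36.0 [121. 158. 186.]
[420. 187.] 145 (array([ 690.2, -423.4]), array([54.8, 45.4]), 10.0) 30.5 [35. 36. 37.]
[392. 218.] 855 (array([ 597.5, -337.9]), array([110.5,  62.1]), 1.1) 34.0 [118. 155. 183.]
[335. 214.] 326 (array([ 607.1, -172.4]), array([66.7, 40.5]), -3.5) 28.3 [123. 158. 185.]
[423. 235.] 136 (array([ 551.2, -428.1]), array([34.3, 32.5]), -87.2) 34.5 [83. 81. 79.]
[145. 268.] 327 (array([475.7, 407.2]), array([164.6, 150.5]), 81.9) 36.4 [118. 116. 118.]
[129. 254.] 433 (array([479.3, 420.2]), array([87., 46.]), 74.4) 20.8 [50. 52. 56.]
[304. 260.] 634 (array([471. , -84.2]), array([98.1, 52.4]), -5.3) 32.0 [122. 159. 186.]
[184. 274.] 199 (array([426.4, 261.4]), array([60.2, 54.7]), 1.3) 19.0 [176. 174. 176.]
t 17.6 pos [ 452.  -176.   200.6] yaw -59.5 z [ 0.001 -0.002 -1.   ] F [ 0.5  0.6 -0.4] w 84.9
[(-150, 0), (-147, 0), (-144, 1), (-141, 0), (-138, -1), (-135, -1), (-132, -1), (-129, 28), (-126, 77), (-123, 78), (-120, 76), (-117, 2), (-114, 0), (-111, 0), (-108, 0), (-105, 1), (-102, 0), (-99, 0), (-96, 0), (-93, 0), (-90, 44), (-87, 95), (-84, 96), (-81, 96), (-78, 100), (-75, 100), (-72, 99), (-69, 99), (-66, 100), (-63, 100)]
cab (array([645.1, 155.3]), array([163.9, 125. ]), 31.6)
```

View pics/z10.png

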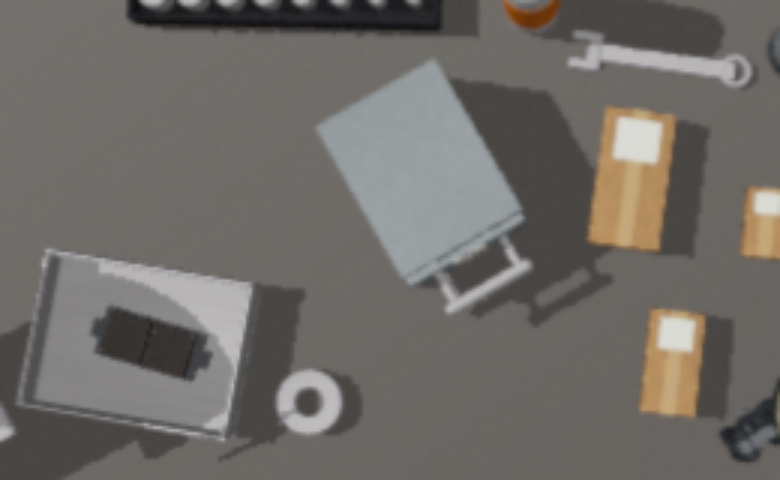

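The drawer is shut, with its panel flush, and the pad is in the tray. Carton e has been knocked to (607,-172), which I'll re-measure before grasping it. Next is carton a.

```bash
python3 -m crank '[[[0.5,0.3,0,0,0,-0.9,85],[0.5,0.35,0,0,0,-0.95,85],[0.5,0.35,0,0,0,-0.95,85],[0.5,0.35,0,0,0,-0.95,85],[0.5,0.35,0,0,0,-0.95,85],[0.5,0.35,-0.2,0,0,-0.95,85],[0.25,0.2,-0.4,0,0,-0.95,85],[0,0,-0.5,0,0,-0.8,85]]]'; python3 -c "
from h import *; to(646.7,-42.3,60,83.3)"
```

```text
clock: 18.6
position: [0.6494, -0.0315, 0.134]
ee_rot: [-0.67, 0.743, -0.0, 0.001]
ft_force: [0.3, -0.5, 0.2]
grip_width: 0.995
t 18.6 pos [649.4 -31.5 134. ] yaw -95.9 z [ 0.002  0.001 -1.   ] F [ 0.3 -0.5  0.2] w 85.0
need shift [-0.04 -0.18 -1.23] rz -0.16
```

```bash
python3 -m crank '[[[-0.04,-0.18,-0.3,0,0,-0.16,85],[0,0,-0.6,0,0,0,85],[0,0,-0.2,0,0,0,85],[0,0,0,0,0,0,85]]]'; python3 -c "
from h import *; to(646.7,-42.3,7,83.3)"
```

```text
clock: 19.1
position: [0.6455, -0.0451, 0.0685]
ee_rot: [-0.665, 0.747, 0.0, -0.0]
ft_force: [-0.3, -0.1, 0.9]
grip_width: 0.996
t 19.1 pos [645.5 -45.1  68.5] yaw -96.7 z [-0.001 -0.    -1.   ] F [-0.3 -0.1  0.9] w 85.1
need shift [ 0.02  0.05 -1.03] rz 0.0
```

```bash
python3 -m crank '[[[0.02,0.05,-0.3,0,0,0,85],[0,0,-0.5,0,0,0,85],[0,0,-0.22,0,0,0,85],[0,0,0,0,0,0,85]]]'; python3 -c "
from h import *; to(646.7,-42.3,7,83.3)"
```

```text
clock: 19.6
position: [0.6464, -0.0415, 0.0066]
ee_rot: [-0.665, 0.747, 0.0, -0.0]
ft_force: [-0.2, 0.5, 1.0]
grip_width: 0.993
t 19.6 pos [646.4 -41.5   6.6] yaw -96.7 z [-0.001  0.    -1.   ] F [-0.2  0.5  1. ] w 84.8
need shift [ 0.   -0.01  0.01] rz -0.0
```

```bash
python3 -m crank '[[[0,0,0,0,0,0,50],[0,0,0,0,0,0,50],[0,0,0,0,0,0,50],[0,0,0,0,0,0,50]]]' 60; python3 -c "
from h import *; st()"
```

```text
clock: 20.1
position: [0.648, -0.0414, 0.0089]
ee_rot: [-0.665, 0.747, -0.001, 0.001]
ft_force: [0.3, 1.2, 7.3]
grip_width: 0.783
t 20.1 pos [648.  -41.4   8.9] yaw -96.7 z [ 0.003 -0.    -1.   ] F [0.3 1.2 7.3] w 66.8
```

```bash
python3 -m crank '[[[0,0,0.2,0,0,0,50],[0,0,0.5,0,0,0,50],[0,0,1,0,0,0,50],[0,0,1,0,0,0,50],[0,0,0.5,0,0,0,50],[0,0,0,0,0,0,50]]]'; python3 - <<'E'
from h import *
im2,d=snap('scene','s7'); to(642,154,200,-58.7)
cv2.imwrite('pics/z11.png',cv2.resize(im2[80:300,200:420],None,fx=2.5,fy=2.5))
E
```

```text
clock: 20.85
position: [0.6478, -0.0416, 0.202]
ee_rot: [-0.664, 0.747, -0.002, 0.001]
ft_force: [0.5, 0.8, -5.0]
grip_width: 0.783
t 20.9 pos [646.7 -41.7 199.2] yaw -96.7 z [ 0. -0. -1.] F [-0.5 -0.7 -6.4] w 66.9
need shift [-0.08  3.26  0.01] rz 7.6
```

View pics/z11.png

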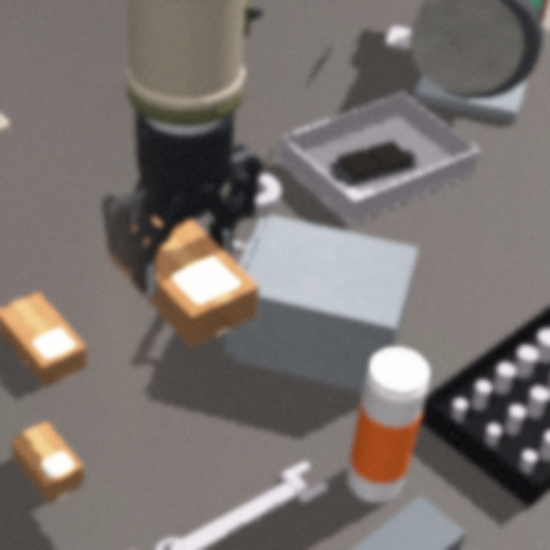

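```bash
python3 -m crank '[[[0,0.3,0,0,0,0.9,50],[0,0.4,0,0,0,0.96,50],[0,0.45,0,0,0,0.96,50],[0,0.45,0,0,0,0.96,50],[0,0.45,0,0,0,0.96,50],[0,0.45,0,0,0,0.96,50],[-0.06,0.4,0,0,0,0.95,50],[0,0.36,0,0,0,0.95,50]]]'; python3 -m crank '[[[0,0,0,0,0,0,50],[0,0,0,0,0,0,50]]]';python3 -c "
from h import *; to(643.1,154.7,114,-58.7)"
```

```text
clock: 21.9
position: [0.643, 0.1561, 0.1993]
ee_rot: [0.873, -0.488, 0.0, -0.0]
ft_force: [0.1, 0.3, -5.2]
grip_width: 0.779
clock: 22.15
position: [0.6434, 0.1537, 0.1991]
ee_rot: [0.872, -0.49, 0.0, 0.0]
ft_force: [0.6, -0.4, -3.9]
grip_width: 0.783
t 22.15 pos [643.4 153.7 199.1] yaw -58.7 z [-0.    -0.001 -1.   ] F [ 0.6 -0.4 -3.9] w 66.9
need shift [-0.01  0.02 -1.42] rz 0.0
```

```bash
python3 -m crank '[[[0,0.01,-0.4,0,0,0,50],[0,0,-0.5,0,0,0,50],[0,0,-0.4,0,0,0,50],[0,0,-0.15,0,0,0,50],[0,0,0,0,0,0,50],[0,0,0,0,0,0,50]]]'; python3 - <<'E'
from h import *
st()
im,_=snap('top','t8');im2,_=snap('scene','s8')
cv2.imwrite('pics/z12.png',cv2.resize(im2[90:270,250:420],None,fx=3,fy=3))
E
```

```text
clock: 22.9
position: [0.644, 0.1546, 0.1136]
ee_rot: [0.871, -0.49, 0.001, -0.001]
ft_force: [0.1, 0.5, -5.3]
grip_width: 0.783
t 22.9 pos [644.  154.6 113.6] yaw -58.7 z [ 0.002  0.    -1.   ] F [ 0.1  0.5 -5.3] w 66.8
```

View pics/z12.png

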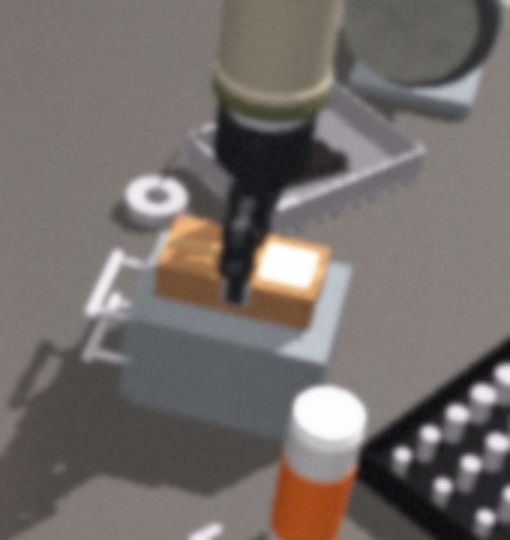

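```bash
python3 -m crank '[[[-0.01,0,-0.06,0,0,0,50],[0,0,0,0,0,0,50],[0,0,0,0,0,0,50]]]'; python3 -c "
from h import *; st()"
```

```text
clock: 23.38
position: [0.643, 0.1547, 0.1091]
ee_rot: [0.872, -0.49, 0.0, -0.0]
ft_force: [0.2, -0.1, -2.1]
grip_width: 0.779
t 23.38 pos [643.  154.7 109.1] yaw -58.7 z [ 0.001  0.    -1.   ] F [ 0.2 -0.1 -2.1] w 66.5
```

Touchdown: the carried weight has come off the wrist force. Releasing.

```bash
python3 -m crank '[[[0,0,0,0,0,0,75],[0,0,0,0,0,0,84],[0,0,0.2,0,0,0,84],[0,0,0.6,0,0,0,84],[0,0,1,0,0,0,84],[-0.3,-0.5,0.8,0,0,0,84],[-0.3,-1,0.3,0,0,0,84],[-0.2,-1,0,0,0,0,84]]]'; python3 -m crank '[[[-0.2,-1,0,0,0,0,80],[-0.2,-1,0,0,0,0,80],[0,-1,0,0,0,0,80]]]'
cat > look.py <<'E'
from h import *; from meas import tops
import sys
def look(tag,zt):
    im,d=snap('top',tag)
    for o in tops(d,im,.016,.045,roi=(.38,.75,-.5,.3),minpx=150):
        if o[4][2]-o[4][0]>30: print(*o)
    for z in zt:
        for o in tops(d,im,z-.009,z+.009,roi=(.5,.8,0,.3)): print('stack',z,*o)
    return im,d
E
python3 -c "
from look import *
look('t9',[.136]); to(597.5,-338,150,91.1)"
```

```text
clock: 24.38
position: [0.5954, 0.0066, 0.2851]
ee_rot: [0.872, -0.489, 0.002, -0.001]
ft_force: [0.7, -0.4, -0.9]
grip_width: 0.981
clock: 24.75
position: [0.5707, -0.1748, 0.2837]
ee_rot: [0.872, -0.49, 0.001, 0.0]
ft_force: [1.3, 0.1, 0.7]
grip_width: 0.933
[335. 213.] 316 (array([ 606.8, -172.2]), array([65.7, 40.7]), -4.4) 28.1 [121. 156. 182.]
[304. 260.] 629 (array([471. , -84.2]), array([98.2, 52.6]), -5.4) 32.2 [120. 156. 183.]
stack 0.136 [220. 196.] 1267 (array([642.3, 151.8]), array([132.7,  68.3]), 31.0) 136.1 [120. 156. 184.]
t 24.8 pos [ 569.5 -185.3  282.6] yaw -59.3 z [-0.    -0.005 -1.   ] F [-2.2 -9.3 -0.9] w 79.9
need shift [ 0.47 -2.54 -2.21] rz -5.92
```

```bash
python3 - <<'E'
from h import *; from meas import rect
im=cv2.imread('pics/top6.png');cv2.imwrite('pics/z13.png',cv2.resize(im[190:250,360:430],None,fx=10,fy=10,interpolation=cv2.INTER_CUBIC))
d=np.load('pics/top6.npy');Q=cloud('top',d)
m=(abs(Q[...,2]-.034)<.007)&(abs(Q[...,0]-.597)<.08)&(abs(Q[...,1]+.338)<.05)
q=Q[m]; c=q[:,:2].mean(0); e=np.linalg.eigh(np.cov((q[:,:2]-c).T)); v=e[1][:,1]; print(c,np.degrees(np.arctan(v[1]/v[0])),np.sqrt(12*e[0]))
E
```

```text
[ 0.59705767 -0.33708986] 2.103888233769206 [0.06135556 0.11242436]
```

View pics/z13.png

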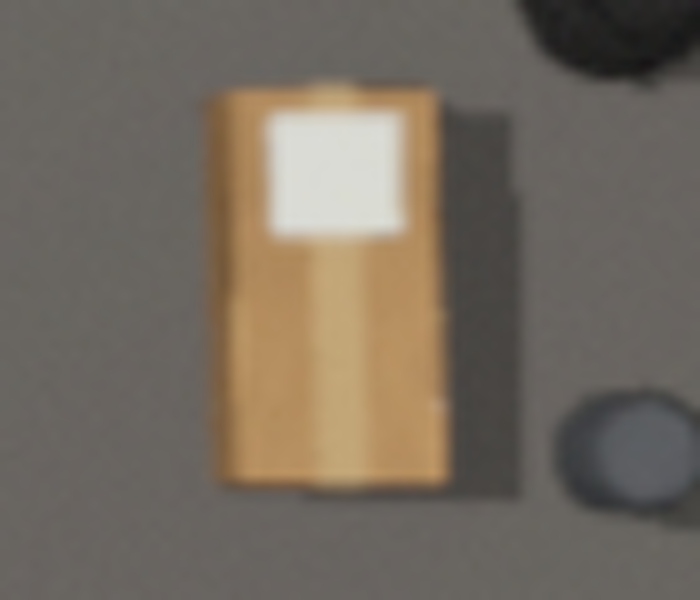

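```bash
python3 -m crank '[[[0.05,-0.3,-0.2,0,0,-0.8,80],[0.08,-0.4,-0.3,0,0,-0.85,80],[0.08,-0.4,-0.4,0,0,-0.85,80],[0.08,-0.4,-0.4,0,0,-0.85,80],[0.08,-0.4,-0.4,0,0,-0.85,80],[0.08,-0.4,-0.4,0,0,-0.85,80],[0.02,-0.24,-0.4,0,0,-0.79,80],[0,0,0,0,0,0,80]]]'; python3 -c "
from h import *; to(597.3,-337.7,60,91.5)"
```

```text
clock: 25.8
position: [0.5985, -0.3258, 0.1305]
ee_rot: [0.72, -0.694, -0.001, 0.001]
ft_force: [-0.6, 0.3, 0.7]
grip_width: 0.94
t 25.8 pos [ 598.5 -325.8  130.5] yaw -88.0 z [-0.003  0.001 -1.   ] F [-0.6  0.3  0.7] w 80.3
need shift [-0.02 -0.2  -1.18] rz -0.11
```

```bash
python3 -m crank '[[[-0.02,-0.2,-0.3,0,0,-0.11,80],[0,0,-0.6,0,0,0,80],[0,0,-0.25,0,0,0,80],[0,0,0,0,0,0,80]]]'; python3 -c "
from h import *; to(597.3,-337.7,7,91.5)"
```

```text
clock: 26.3
position: [0.5981, -0.3369, 0.0624]
ee_rot: [0.717, -0.697, -0.001, 0.0]
ft_force: [0.4, 0.3, 0.5]
grip_width: 0.936
t 26.3 pos [ 598.1 -336.9   62.4] yaw -88.4 z [-0.001  0.001 -1.   ] F [0.4 0.3 0.5] w 80.0
need shift [-0.01 -0.01 -0.92] rz -0.02
```

```bash
python3 -m crank '[[[-0.01,-0.01,-0.4,0,0,-0.02,80],[0,0,-0.4,0,0,0,80],[0,0,-0.12,0,0,0,80],[0,0,0,0,0,0,80],[0,0,0,0,0,0,45],[0,0,0,0,0,0,45],[0,0,0,0,0,0,45],[0,0,0,0,0,0,45]]]' 60; python3 -c "
from h import *; st()"
```

```text
clock: 27.3
position: [0.5988, -0.3384, 0.0096]
ee_rot: [0.716, -0.698, 0.001, -0.0]
ft_force: [-1.0, -0.8, 6.5]
grip_width: 0.686
t 27.3 pos [ 598.8 -338.4    9.6] yaw -88.6 z [ 0.002 -0.001 -1.   ] F [-1.  -0.8  6.5] w 58.6
```

```bash
python3 -m crank '[[[0,0,0.2,0,0,0,45],[0,0,0.5,0,0,0,45],[0,0,1,0,0,0,45],[0,0,1,0,0,0,45],[0,0,1,0,0,0,45],[0,0,0.2,0,0,0,45],[0,0,0,0,0,0,45]]]'; python3 -c "
from h import *; snap('scene','s10'); to(642,154,230,-58.7)"
```

```text
clock: 28.18
position: [0.5978, -0.3379, 0.2421]
ee_rot: [0.716, -0.698, 0.0, 0.0]
ft_force: [1.2, 0.2, -2.8]
grip_width: 0.685
t 28.23 pos [ 597.2 -337.7  240.3] yaw -88.6 z [-0.002  0.001 -1.   ] F [-0.1 -0.3 -3.7] w 58.6
need shift [ 0.75  8.2  -0.17] rz 5.97
```

View pics/s10.png

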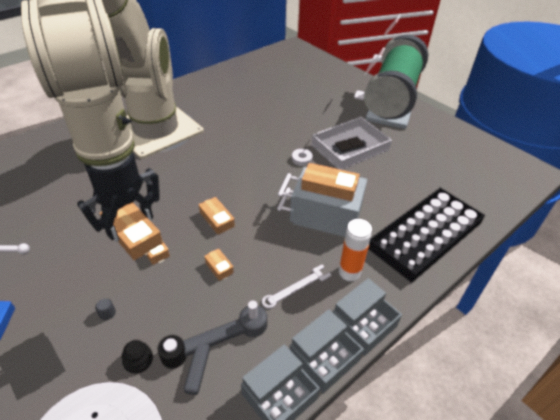

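```bash
python3 -m crank '[[[0.05,0.5,0,0,0,0.5,45],[0.08,0.9,0,0,0,0.8,45],[0.1,1,0,0,0,0.8,45],[0.1,1,0,0,0,0.8,45],[0.1,1,0,0,0,0.8,45],[0.1,1,0,0,0,0.8,45],[0.1,1,0,0,0,0.8,45],[0.1,1,0,0,0,0.7,45]]]'; python3 -m crank '[[[0.04,0.6,0,0,0,0,45],[0,0.2,0,0,0,0,45],[0,0,0,0,0,0,45],[0,0,0,0,0,0,45]]]';python3 -c "
from h import *; to(643.2,154.7,154,-58.7)"
```

```text
clock: 29.22
position: [0.6403, 0.1085, 0.2397]
ee_rot: [0.873, -0.488, -0.001, 0.001]
ft_force: [0.3, 0.1, -3.3]
grip_width: 0.691
clock: 29.72
position: [0.6441, 0.152, 0.2411]
ee_rot: [0.872, -0.49, 0.0, 0.001]
ft_force: [0.4, -0.3, -3.0]
grip_width: 0.687
t 29.73 pos [644.1 152.  241.1] yaw -58.7 z [-0.001 -0.001 -1.   ] F [ 0.4 -0.3 -3. ] w 58.7
need shift [-0.02  0.04 -1.45] rz -0.0
```

```bash
python3 -m crank '[[[-0.02,0.04,-0.4,0,0,0,45],[0,0,-0.5,0,0,0,45],[0,0,-0.4,0,0,0,45],[0,0,-0.15,0,0,0,45],[0,0,0,0,0,0,45],[0,0,0,0,0,0,45]]]'; python3 -c "
from h import *; to(643.2,154.7,146,-58.7)"
```

```text
clock: 30.48
position: [0.6434, 0.1564, 0.156]
ee_rot: [0.872, -0.489, 0.001, -0.001]
ft_force: [-0.7, 1.0, -3.0]
grip_width: 0.685
t 30.48 pos [643.4 156.4 156. ] yaw -58.6 z [ 0.002  0.    -1.   ] F [-0.7  1.  -3. ] w 58.5
need shift [-0.   -0.03 -0.17] rz -0.02
```

```bash
python3 -m crank '[[[0,-0.01,-0.1,0,0,0,45],[0,0,-0.06,0,0,0,45],[0,0,0,0,0,0,45],[0,0,0,0,0,0,45]]]'; python3 -c "
from h import *; st()"
```

```text
clock: 30.98
position: [0.643, 0.1557, 0.1457]
ee_rot: [0.872, -0.489, 0.0, -0.0]
ft_force: [-3.7, -1.1, 4.2]
grip_width: 0.686
t 30.98 pos [643.  155.7 145.7] yaw -58.6 z [ 0.001 -0.    -1.   ] F [-3.7 -1.1  4.2] w 58.6
```

Contact, with +4 N in z. Releasing.

```bash
python3 -m crank '[[[0,0,0.02,0,0,0,70],[0,0,0,0,0,0,78],[0,0,0.2,0,0,0,80],[0,0,0.6,0,0,0,80],[0,0,1,0,0,0,80],[-0.3,-0.5,0.8,0,0,0,80],[-0.5,-0.8,0.3,0,0,0,75],[-0.6,-0.8,0,0,0,0,70]]]'; python3 -m crank '[[[-0.6,-0.8,0,0,0,-0.8,70],[-0.6,-0.8,-0.2,0,0,-0.9,70],[0,0,0,0,0,-0.9,70]]]'
python3 -c "
from look import *
look('t11',[.136,.170]); to(471,-84.2,150,84.6)"
```

```text
clock: 31.98
position: [0.5587, 0.0292, 0.3227]
ee_rot: [0.872, -0.489, 0.002, -0.001]
ft_force: [1.3, -1.5, -0.6]
grip_width: 0.822
clock: 32.35
position: [0.4845, -0.0705, 0.3086]
ee_rot: [0.808, -0.589, 0.001, 0.001]
ft_force: [0.8, 0.6, -1.1]
grip_width: 0.821
[335. 214.] 325 (array([ 606.9, -172.6]), array([66.1, 41. ]), -4.4) 27.8 [123. 158. 185.]
[368. 265.] 327 (array([ 459.4, -269.5]), array([83.4, 34.3]), 1.8) 30.0 [134. 168. 191.]
stack 0.136 [230. 203.] 201 (array([642.1, 151.2]), array([132.1,  67.3]), 31.0) 136.2 [ 74. 103. 129.]
stack 0.17 [218. 194.] 1028 (array([642.5, 153.1]), array([115.,  60.]), 31.5) 170.1 [122. 159. 187.]
t 32.4 pos [485.7 -68.2 309.1] yaw -72.2 z [ 0.001 -0.002 -1.   ] F [0.8 0.1 0.8] w 70.3
need shift [-0.25 -0.27 -2.65] rz -4.65
```

```bash
python3 -m crank '[[[-0.05,-0.05,-0.2,0,0,-0.8,70],[-0.1,-0.1,-0.4,0,0,-0.95,70],[-0.1,-0.12,-0.5,0,0,-0.95,70],[0,0,-0.5,0,0,-0.95,70],[0,0,-0.5,0,0,-0.95,70],[0,0,-0.5,0,0,0,70],[0,0,-0.4,0,0,0,70],[0,0,0,0,0,0,70]]]'; python3 -c "
from h import *; to(471,-84.2,60,84.6)"
```

```text
clock: 33.4
position: [0.4714, -0.0814, 0.1276]
ee_rot: [-0.679, 0.734, 0.001, -0.0]
ft_force: [-0.1, -0.0, 0.4]
grip_width: 0.819
t 33.4 pos [471.4 -81.4 127.6] yaw -94.4 z [-0.002  0.001 -1.   ] F [-0.1 -0.   0.4] w 69.9
need shift [-0.01 -0.05 -1.13] rz -0.2
```

```bash
python3 -m crank '[[[-0.01,-0.05,-0.4,0,0,-0.2,70],[0,0,-0.6,0,0,0,70],[0,0,-0.4,0,0,0,70],[0,0,0,0,0,0,70]]]'; python3 -c "
from h import *; to(471,-84.2,7,84.6)"
```

```text
clock: 33.9
position: [0.4712, -0.0849, 0.0444]
ee_rot: [-0.672, 0.74, 0.001, -0.0]
ft_force: [0.4, -0.4, 0.9]
grip_width: 0.819
t 33.9 pos [471.2 -84.9  44.4] yaw -95.5 z [-0.001  0.001 -1.   ] F [ 0.4 -0.4  0.9] w 70.0
need shift [-0.    0.01 -0.62] rz 0.02
```

```bash
python3 -m crank '[[[0,0.01,-0.4,0,0,0,70],[0,0,-0.22,0,0,0,70],[0,0,0,0,0,0,70],[0,0,0,0,0,0,40],[0,0,0,0,0,0,40],[0,0,0,0,0,0,40],[0,0,0,0,0,0,40]]]' 55; python3 -c "
from h import *; st()"
```

```text
clock: 34.78
position: [0.4722, -0.0847, 0.0085]
ee_rot: [-0.672, 0.741, -0.001, 0.001]
ft_force: [-1.7, 1.6, 5.6]
grip_width: 0.598
t 34.77 pos [472.2 -84.7   8.5] yaw -95.6 z [ 0.002 -0.    -1.   ] F [-1.7  1.6  5.6] w 51.1
```

```bash
python3 -m crank '[[[0,0,0.2,0,0,0,40],[0,0,0.5,0,0,0,40],[0,0,1,0,0,0,40],[0,0,1,0,0,0,40],[0,0,1,0,0,0,40],[0,0,0.7,0,0,0,40],[0,0,0,0,0,0,40]]]'; python3 -c "
from h import *; snap('scene','s12'); to(642,154,270,-58.7)"
```

```text
clock: 35.65
position: [0.4724, -0.0846, 0.2751]
ee_rot: [-0.672, 0.74, -0.003, 0.001]
ft_force: [0.1, 0.4, -4.0]
grip_width: 0.597
t 35.7 pos [471.4 -84.6 272.6] yaw -95.5 z [ 0.002 -0.001 -1.   ] F [-0.7  0.  -3.8] w 50.7
need shift [ 2.84  3.98 -0.04] rz 7.37
```

View pics/s12.png

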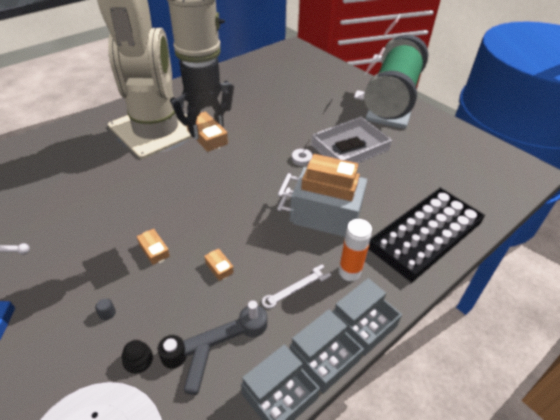

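```bash
python3 -m crank '[[[0.25,0.35,0,0,0,0.9,40],[0.36,0.5,0,0,0,0.95,40],[0.38,0.53,0,0,0,0.95,40],[0.38,0.53,0,0,0,0.95,40],[0.38,0.53,0,0,0,0.95,40],[0.38,0.53,0,0,0,0.95,40],[0.38,0.53,0,0,0,0.95,40],[0.35,0.5,0,0,0,0.77,40]]]'; python3 -m crank '[[[0,0,-0.3,0,0,0,40],[0,0,-0.3,0,0,0,40],[0,0,0,0,0,0,40],[0,0,0,0,0,0,40]]]';python3 -c "
from h import *; to(643,154.6,188,-58.7)"
```

```text
clock: 36.7
position: [0.6428, 0.1575, 0.2691]
ee_rot: [0.873, -0.488, -0.001, 0.001]
ft_force: [-0.2, -0.7, -1.6]
grip_width: 0.596
clock: 37.2
position: [0.6428, 0.1544, 0.2355]
ee_rot: [0.871, -0.491, 0.0, 0.0]
ft_force: [0.9, -0.3, -2.5]
grip_width: 0.6
t 37.2 pos [642.8 154.4 235.5] yaw -58.8 z [ 0. -0. -1.] F [ 0.9 -0.3 -2.5] w 51.3
need shift [ 0.    0.   -0.79] rz 0.01
```

```bash
python3 -m crank '[[[0,0,-0.3,0,0,0,40],[0,0,-0.3,0,0,0,40],[0,0,-0.19,0,0,0,40],[0,0,0,0,0,0,40],[0,0,0,0,0,0,40],[0,0,0,0,0,0,40]]]'; python3 -c "
from h import *; to(643,154.6,178.5,-58.7)"
```

```text
clock: 37.95
position: [0.6431, 0.1554, 0.1884]
ee_rot: [0.872, -0.49, 0.0, -0.0]
ft_force: [-0.7, -0.7, -2.7]
grip_width: 0.595
t 37.95 pos [643.1 155.4 188.4] yaw -58.7 z [ 0.001  0.    -1.   ] F [-0.7 -0.7 -2.7] w 50.8
need shift [-0.   -0.01 -0.16] rz 0.0
```

```bash
python3 -m crank '[[[0,0,-0.1,0,0,0,40],[0,0,-0.06,0,0,0,40],[0,0,0,0,0,0,40],[0,0,0,0,0,0,40]]]'; python3 -c "
from h import *; st()"
```

```text
clock: 38.45
position: [0.6427, 0.1552, 0.1786]
ee_rot: [0.872, -0.49, 0.0, 0.0]
ft_force: [-4.5, -1.5, 5.4]
grip_width: 0.597
t 38.45 pos [642.7 155.2 178.6] yaw -58.7 z [ 0. -0. -1.] F [-4.5 -1.5  5.4] w 51.0
```

```bash
python3 -m crank '[[[0,0,0.02,0,0,0,60],[0,0,0,0,0,0,68],[0,0,0.2,0,0,0,72],[0,0,0.6,0,0,0,72],[0,0,1,0,0,0,72],[-0.3,-0.5,0.6,0,0,0,70],[-0.5,-0.8,0,0,0,0,65],[-0.5,-1,0,0,0,-0.8,65]]]'; python3 -m crank '[[[-0.5,-1,0,0,0,-0.9,65],[-0.5,-1,-0.2,0,0,-0.9,65],[0,-0.5,-0.3,0,0,-0.9,65]]]'
python3 -c "
from look import *
look('t13',[.136,.170,.202]); to(459,-263,150,85.9)"
```

```text
clock: 39.45
position: [0.5661, 0.0212, 0.3245]
ee_rot: [0.854, -0.52, 0.001, -0.001]
ft_force: [1.3, -1.0, 0.6]
grip_width: 0.763
clock: 39.83
position: [0.5103, -0.123, 0.2957]
ee_rot: [0.785, -0.62, 0.002, 0.0]
ft_force: [1.4, 0.6, -0.3]
grip_width: 0.764
[335. 211.] 240 (array([ 607.2, -172.3]), array([65.5, 40.7]), -5.1) 28.4 [130. 161. 184.]
stack 0.136 [230. 203.] 206 (array([641.9, 150.9]), array([131.8,  67. ]), 31.0) 136.0 [ 73. 101. 127.]
stack 0.17 [227. 201.] 148 (array([642.5, 152.5]), array([114. ,  59.2]), 31.1) 170.1 [ 67. 101. 130.]
stack 0.202 [216. 193.] 809 (array([642.2, 152.6]), array([99.2, 52.2]), 31.2) 202.2 [122. 159. 187.]
t 39.88 pos [ 509.8 -126.3  292.3] yaw -77.0 z [-0.002 -0.002 -1.   ] F [-0.2 -4.2 -1.8] w 65.0
need shift [-0.85 -2.28 -2.37] rz -3.42
```

```bash
python3 -m crank '[[[-0.1,-0.3,-0.2,0,0,-0.5,65],[-0.15,-0.4,-0.4,0,0,-0.6,65],[-0.15,-0.4,-0.4,0,0,-0.6,65],[-0.15,-0.4,-0.4,0,0,-0.6,65],[-0.15,-0.4,-0.4,0,0,-0.6,65],[-0.1,-0.3,-0.4,0,0,-0.5,65],[0,0,-0.2,0,0,0,65],[0,0,0,0,0,0,65]]]'; python3 -c "
from look import *
look('t14',[]);snap('scene','s14'); to(459,-263,60,85.9)"
```

```text
clock: 40.88
position: [0.4639, -0.2499, 0.1498]
ee_rot: [-0.688, 0.726, 0.001, 0.0]
ft_force: [0.2, 0.5, 1.3]
grip_width: 0.761
[335. 214.] 325 (array([ 606.8, -172.5]), array([66.3, 40.4]), -4.4) 28.2 [125. 160. 187.]
t 40.98 pos [ 464.5 -250.4  151.1] yaw -93.1 z [ 0.001 -0.    -1.   ] F [0.7 0.2 0.1] w 65.2
need shift [-0.09 -0.21 -1.52] rz -0.21
```

View pics/s14.png

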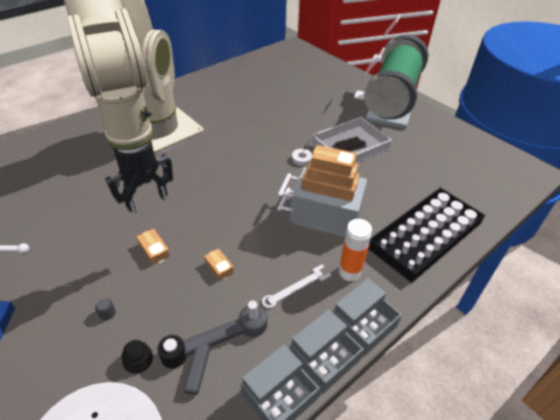

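The stack of three is square, and carton d at (152,247) hasn't moved. Descending on d.

```bash
python3 -m crank '[[[-0.09,-0.21,-0.4,0,0,-0.2,65],[0,0,-0.6,0,0,0,65],[0,0,-0.6,0,0,0,65],[0,0,-0.2,0,0,0,65],[0,0,0,0,0,0,65]]]'; python3 -c "
from h import *; to(459,-263,7,85.8)"
```

```text
clock: 41.6
position: [0.4585, -0.2638, 0.0429]
ee_rot: [-0.681, 0.732, -0.0, 0.0]
ft_force: [-0.6, 0.2, 0.5]
grip_width: 0.761
t 41.6 pos [ 458.5 -263.8   42.9] yaw -94.2 z [ 0.  0. -1.] F [-0.6  0.2  0.5] w 65.0
need shift [ 0.01  0.01 -0.6 ] rz -0.01
```

```bash
python3 -m crank '[[[0.01,0.01,-0.4,0,0,0,65],[0,0,-0.2,0,0,0,65],[0,0,0,0,0,0,65],[0,0,0,0,0,0,35],[0,0,0,0,0,0,35],[0,0,0,0,0,0,35],[0,0,0,0,0,0,35]]]' 55; python3 -c "
from h import *; st()"
```

```text
clock: 42.48
position: [0.4594, -0.2641, 0.0076]
ee_rot: [-0.681, 0.733, -0.001, 0.0]
ft_force: [-1.2, 0.5, 6.7]
grip_width: 0.524
t 42.48 pos [ 459.4 -264.1    7.6] yaw -94.2 z [ 0.002 -0.001 -1.   ] F [-1.2  0.5  6.7] w 44.8
```

```bash
python3 -m crank '[[[0,0,0.2,0,0,0,35],[0,0,0.5,0,0,0,35],[0,0,1,0,0,0,35],[0,0,1,0,0,0,35],[0,0,1,0,0,0,35],[0,0,1,0,0,0,35],[0,0,0.3,0,0,0,35],[0,0,0,0,0,0,35]]]'; python3 -c "
from h import *; snap('scene','s15'); to(642,154,300,-58.7)"
```

```text
clock: 43.48
position: [0.4588, -0.2635, 0.3072]
ee_rot: [-0.681, 0.733, -0.001, 0.0]
ft_force: [-0.3, 0.4, -1.4]
grip_width: 0.523
t 43.52 pos [ 458.2 -263.4  305.5] yaw -94.2 z [-0.001  0.    -1.   ] F [-0.3  0.4 -2.2] w 44.9
need shift [ 3.06  6.96 -0.09] rz 7.1
```

View pics/s15.png

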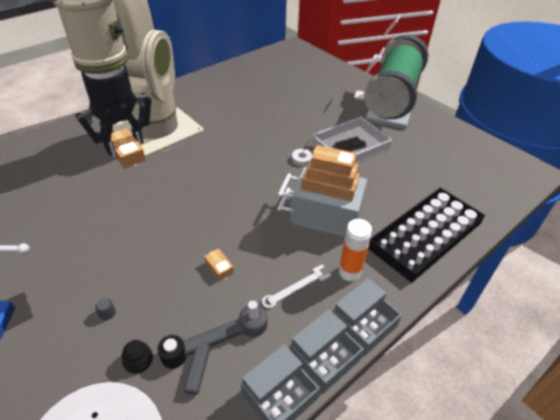

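```bash
python3 -m crank '[[[0.2,0.4,0,0,0,0.7,35],[0.35,0.8,0,0,0,0.8,35],[0.37,0.85,0,0,0,0.8,35],[0.37,0.85,0,0,0,0.8,35],[0.37,0.85,0,0,0,0.8,35],[0.37,0.85,0,0,0,0.8,35],[0.37,0.85,0,0,0,0.8,35],[0.37,0.85,0,0,0,0.8,35]]]'; python3 -m crank '[[[0.25,0.5,0,0,0,0.8,35],[0.06,0.16,-0.2,0,0,0,35],[0,0,-0.3,0,0,0,35],[0,0,-0.3,0,0,0,35],[0,0,0,0,0,0,35],[0,0,0,0,0,0,35]]]';python3 -c "
from h import *; to(642.7,154.5,218,-58.7)"
```

```text
clock: 44.52
position: [0.6245, 0.1171, 0.3044]
ee_rot: [0.855, -0.518, -0.001, 0.001]
ft_force: [2.0, -0.2, -1.0]
grip_width: 0.529
clock: 45.28
position: [0.6435, 0.1531, 0.2588]
ee_rot: [0.871, -0.491, 0.0, -0.0]
ft_force: [-0.7, -1.4, -1.8]
grip_width: 0.525
t 45.27 pos [643.5 153.1 258.8] yaw -58.8 z [ 0.001 -0.    -1.   ] F [-0.7 -1.4 -1.8] w 44.8
need shift [-0.01  0.02 -0.68] rz 0.02
```

```bash
python3 -m crank '[[[-0.01,0.02,-0.3,0,0,0.02,35],[0,0,-0.3,0,0,0,35],[0,0,-0.08,0,0,0,35],[0,0,0,0,0,0,35],[0,0,0,0,0,0,35],[0,0,0,0,0,0,35]]]'; python3 -c "
from h import *; to(642.7,154.5,209.6,-58.7)"
```

```text
clock: 46.02
position: [0.643, 0.1554, 0.2181]
ee_rot: [0.872, -0.489, 0.0, -0.0]
ft_force: [-0.2, 0.1, -1.2]
grip_width: 0.528
t 46.02 pos [643.  155.4 218.1] yaw -58.6 z [ 0.001  0.    -1.   ] F [-0.2  0.1 -1.2] w 45.1
need shift [-0.   -0.01 -0.14] rz -0.02
```

```bash
python3 -m crank '[[[0,0,-0.09,0,0,0,35],[0,0,-0.05,0,0,0,35],[0,0,0,0,0,0,35],[0,0,0,0,0,0,35]]]'; python3 -c "
from h import *; st()"
```

```text
clock: 46.52
position: [0.6428, 0.1552, 0.2097]
ee_rot: [0.872, -0.49, 0.0, 0.0]
ft_force: [-3.5, -1.9, 5.4]
grip_width: 0.528
t 46.52 pos [642.8 155.2 209.7] yaw -58.6 z [ 0. -0. -1.] F [-3.5 -1.9  5.4] w 45.0
```

```bash
python3 -m crank '[[[0,0,0.02,0,0,0,55],[0,0,0,0,0,0,62],[0,0,0.2,0,0,0,65],[0,0,0.6,0,0,0,65],[0,0,1,0,0,0,65],[0,-0.5,0.5,0,0,0,60],[0,-0.8,0,0,0,-0.5,60],[0,-1,0,0,0,-0.9,60]]]'; python3 -m crank '[[[0,-1,0,0,0,-0.9,60],[0,-1,-0.3,0,0,-0.9,60],[0,-0.3,-0.3,0,0,-0.9,60]]]'
python3 -c "
from look import *
look('t16',[.136,.170,.202,.232]); to(606.9,-172.4,100,85.6)"
```

```text
clock: 47.52
position: [0.6427, 0.0173, 0.3496]
ee_rot: [0.841, -0.542, 0.001, -0.001]
ft_force: [0.7, -0.1, -0.9]
grip_width: 0.7
clock: 47.9
position: [0.6425, -0.1262, 0.3125]
ee_rot: [0.768, -0.64, 0.001, 0.0]
ft_force: [0.8, -0.0, -0.4]
grip_width: 0.698
stack 0.136 [230. 203.] 204 (array([642.1, 151.2]), array([132. ,  67.1]), 31.0) 136.1 [ 71.  99. 124.]
stack 0.17 [227. 201.] 149 (array([642.6, 152.3]), array([114.1,  59.2]), 31.0) 169.6 [ 64.  97. 126.]
stack 0.202 [225. 200.] 134 (array([643.9, 131.7]), array([107.,  46.]), 3.1) 202.3 [ 65.  98. 127.]
stack 0.232 [215. 192.] 637 (array([642.9, 153. ]), array([82.4, 46.2]), 31.3) 232.0 [119. 155. 183.]
t 47.95 pos [ 641.9 -126.9  309.7] yaw -79.9 z [-0.003 -0.001 -1.   ] F [-0.3 -2.1 -2.4] w 60.1
need shift [-0.58 -0.76 -3.49] rz -2.91
```

```bash
python3 -m crank '[[[-0.1,-0.1,-0.3,0,0,-0.5,60],[-0.12,-0.16,-0.5,0,0,-0.6,60],[-0.12,-0.16,-0.6,0,0,-0.6,60],[-0.12,-0.16,-0.6,0,0,-0.6,60],[-0.12,-0.18,-0.6,0,0,-0.6,60],[0,0,-0.4,0,0,0,60],[0,0,0,0,0,0,60]]]'; python3 -c "
from h import *; to(606.9,-172.4,60,85.6);im,d=snap('scene','s17')
P=onz('scene',[[218,264]],.028);print(P)
cv2.imwrite('pics/z17.png',im[60:360,100:460])"
```

```text
clock: 48.82
position: [0.6074, -0.1652, 0.1317]
ee_rot: [-0.685, 0.728, 0.001, -0.0]
ft_force: [0.4, -0.6, -0.3]
grip_width: 0.704
t 48.83 pos [ 607.4 -165.2  131.7] yaw -93.5 z [-0.002  0.001 -1.   ] F [ 0.4 -0.6 -0.3] w 60.1
need shift [-0.01 -0.12 -1.19] rz -0.18
[[ 0.61316008 -0.17842322  0.028     ]]
```

View pics/z17.png

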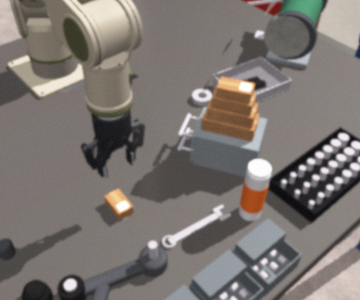

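The column of four is square, and e is still where I last measured it. Descending on e.

```bash
python3 -m crank '[[[-0.01,-0.12,-0.4,0,0,-0.18,60],[0,0,-0.6,0,0,0,60],[0,0,-0.4,0,0,0,60],[0,0,0,0,0,0,60],[0,0,0,0,0,0,60]]]'; python3 -c "
from h import *; to(606.9,-172.4,7,85.6)"
```

```text
clock: 49.5
position: [0.6088, -0.1732, 0.0506]
ee_rot: [-0.679, 0.734, -0.001, 0.001]
ft_force: [1.0, 0.6, -1.0]
grip_width: 0.708
t 49.5 pos [ 608.8 -173.2   50.6] yaw -94.5 z [ 0.003 -0.001 -1.   ] F [ 1.   0.6 -1. ] w 60.5
need shift [-0.03  0.01 -0.73] rz 0.01
```

```bash
python3 -m crank '[[[-0.02,0.01,-0.4,0,0,0,60],[0,0,-0.33,0,0,0,60],[0,0,0,0,0,0,60],[0,0,0,0,0,0,30],[0,0,0,0,0,0,30],[0,0,0,0,0,0,30],[0,0,0,0,0,0,30]]]' 50; python3 -c "
from h import *; st()"
```

```text
clock: 50.38
position: [0.6071, -0.1729, 0.0058]
ee_rot: [-0.679, 0.734, -0.001, 0.0]
ft_force: [-0.1, 0.1, 7.0]
grip_width: 0.464
t 50.38 pos [ 607.1 -172.9    5.8] yaw -94.5 z [ 0.002 -0.001 -1.   ] F [-0.1  0.1  7. ] w 39.6
```

```bash
python3 -m crank '[[[0,0,0.2,0,0,0,30],[0,0,0.5,0,0,0,30],[0,0,1,0,0,0,30],[0,0,1,0,0,0,30],[0,0,1,0,0,0,30],[0,0,1,0,0,0,30],[0,0,0.7,0,0,0,30],[0,0,0,0,0,0,30]]]'; python3 -c "
from h import *; im,d=snap('scene','s18'); to(642,154,330,-58.7);cv2.imwrite('pics/z18.png',im[0:300,60:460])"
```

```text
clock: 51.38
position: [0.6072, -0.1725, 0.333]
ee_rot: [-0.679, 0.734, -0.003, 0.002]
ft_force: [0.6, -0.8, -1.1]
grip_width: 0.454
t 51.42 pos [ 606.5 -172.6  330.3] yaw -94.5 z [ 0.003 -0.001 -1.   ] F [-0.8  0.7 -2.1] w 39.1
need shift [ 0.59  5.44 -0.  ] rz 7.16
```

View pics/z18.png

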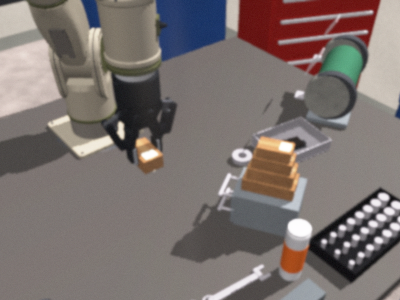

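```bash
python3 -m crank '[[[0.04,0.4,0,0,0,0.8,30],[0.08,0.7,0,0,0,0.9,30],[0.08,0.72,0,0,0,0.92,30],[0.08,0.72,0,0,0,0.92,30],[0.08,0.72,0,0,0,0.92,30],[0.08,0.72,0,0,0,0.92,30],[0.08,0.72,0,0,0,0.92,30],[0.06,0.5,0,0,0,0.86,30]]]'; python3 -m crank '[[[0.01,0.24,-0.1,0,0,0,30],[0,0,-0.3,0,0,0,30],[0,0,-0.3,0,0,0,30],[0,0,0,0,0,0,30],[0,0,0,0,0,0,30]]]';python3 -c "
from h import *; to(642.7,154.5,246,-58.7)"
```

```text
clock: 52.42
position: [0.6396, 0.1428, 0.3272]
ee_rot: [0.874, -0.487, -0.001, 0.0]
ft_force: [0.2, -0.9, -1.2]
grip_width: 0.456
clock: 53.05
position: [0.6418, 0.1525, 0.2868]
ee_rot: [0.871, -0.491, 0.0, 0.0]
ft_force: [-0.0, 0.2, -0.5]
grip_width: 0.459
t 53.05 pos [641.8 152.5 286.8] yaw -58.8 z [ 0. -0. -1.] F [-0.   0.2 -0.5] w 39.2
need shift [ 0.01  0.03 -0.68] rz 0.02
```

```bash
python3 -m crank '[[[0.01,0.03,-0.3,0,0,0.02,30],[0,0,-0.3,0,0,0,30],[0,0,-0.08,0,0,0,30],[0,0,0,0,0,0,30],[0,0,0,0,0,0,30],[0,0,0,0,0,0,30]]]'; python3 -c "
from h import *; to(642.7,154.7,237.8,-58.7)"
```

```text
clock: 53.8
position: [0.6424, 0.1555, 0.2463]
ee_rot: [0.872, -0.489, 0.0, -0.0]
ft_force: [0.1, 0.7, -1.8]
grip_width: 0.456
t 53.8 pos [642.4 155.5 246.3] yaw -58.6 z [ 0.001  0.    -1.   ] F [ 0.1  0.7 -1.8] w 38.9
need shift [ 0.01 -0.01 -0.14] rz -0.02
```

```bash
python3 -m crank '[[[0.01,0,-0.09,0,0,0,30],[0,0,-0.05,0,0,0,30],[0,0,0,0,0,0,30],[0,0,0,0,0,0,30]]]'; python3 -c "
from h import *; st()"
```

```text
clock: 54.3
position: [0.6428, 0.1553, 0.2378]
ee_rot: [0.872, -0.49, 0.0, -0.0]
ft_force: [-2.4, -1.1, 5.8]
grip_width: 0.46
t 54.3 pos [642.8 155.3 237.8] yaw -58.6 z [ 0.001 -0.    -1.   ] F [-2.4 -1.1  5.8] w 39.3
```

```bash
python3 -m crank '[[[0,0,0.02,0,0,0,50],[0,0,0,0,0,0,56],[0,0,0.2,0,0,0,60],[0,0,0.6,0,0,0,60],[0,0,1,0,0,0,60],[0,-0.5,0.3,0,0,0,60],[-0.3,-0.8,0,0,0,0,60],[-0.5,-0.8,0,0,0,0,60]]]'; python3 -m crank '[[[-0.5,-0.8,0,0,0,0,60],[-0.5,-0.8,0,0,0,0,60],[0,-1,-0.3,0,0,0,60],[0,-1,-0.3,0,0,0,60],[0,-0.5,0,0,0,0,60],[0,0,0,0,0,0,60]]]'
python3 - <<'E'
from look import *
im,d=look('t19',[.136,.170,.202,.232,.260]); im2,_=snap('scene','s19'); st()
cv2.imwrite('pics/z19.png',cv2.resize(im[60:320,80:460],None,fx=2,fy=2))
cv2.imwrite('pics/z20.png',cv2.resize(im2[90:350,80:420],None,fx=2.2,fy=2.2))
a=np.deg2rad(31.1);u=np.array([np.cos(a),np.sin(a)]);w=np.array([-u[1],u[0]]);C=np.array([.6455,.1562])
Q=cloud('top',d);r=Q[...,:2]-C;x=r@u;y=r@w;z=Q[...,2];m=(abs(y)<.03)
print([(k,round(float(np.median(z[m&(abs(x-k/1e3)<.002)]))*1e3)) for k in range(-135,-75,3) if (m&(abs(x-k/1e3)<.002)).any()])
E
```

```text
clock: 55.3
position: [0.5946, 0.0283, 0.365]
ee_rot: [0.872, -0.489, 0.0, -0.0]
ft_force: [0.4, -1.3, 0.7]
grip_width: 0.702
clock: 56.05
position: [0.5342, -0.2193, 0.3287]
ee_rot: [0.871, -0.491, -0.0, 0.0]
ft_force: [0.0, -0.3, 0.3]
grip_width: 0.703
stack 0.136 [230. 203.] 204 (array([641.6, 151.1]), array([130.8,  67.4]), 31.0) 136.0 [ 73. 101. 127.]
stack 0.17 [227. 201.] 146 (array([642.9, 152.9]), array([114.5,  59.6]), 31.1) 169.8 [ 66. 100. 130.]
stack 0.202 [225. 203.] 129 (array([634. , 147.3]), array([79.3, 51.5]), 31.2) 202.1 [ 66.  99. 128.]
stack 0.232 [222. 197.] 124 (array([643.4, 152.8]), array([83.1, 45.5]), 30.9) 232.5 [ 67. 100. 130.]
stack 0.26 [213. 190.] 467 (array([642.7, 153. ]), array([66.4, 40. ]), 31.5) 259.9 [122. 158. 186.]
t 56.15 pos [ 535.1 -215.5  329.3] yaw -58.6 z [ 0.001  0.    -1.   ] F [ 1.4 -0.9  0.4] w 60.1
[(-135, 1), (-132, 0), (-129, 26), (-126, 78), (-123, 76), (-120, 75), (-117, 4), (-114, 1), (-111, 1), (-108, 0), (-105, 1), (-102, 0), (-99, 0), (-96, 0), (-93, 0), (-90, 44), (-87, 94), (-84, 96), (-81, 96), (-78, 99)]
```

View pics/z19.png

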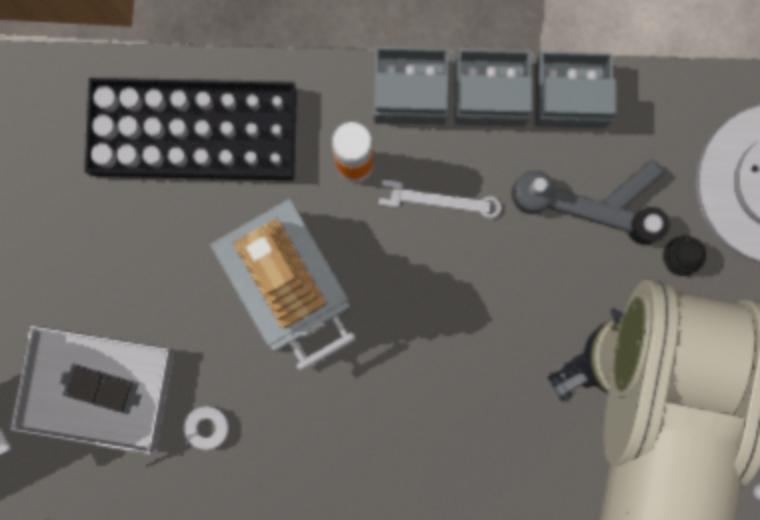

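View pics/z20.png

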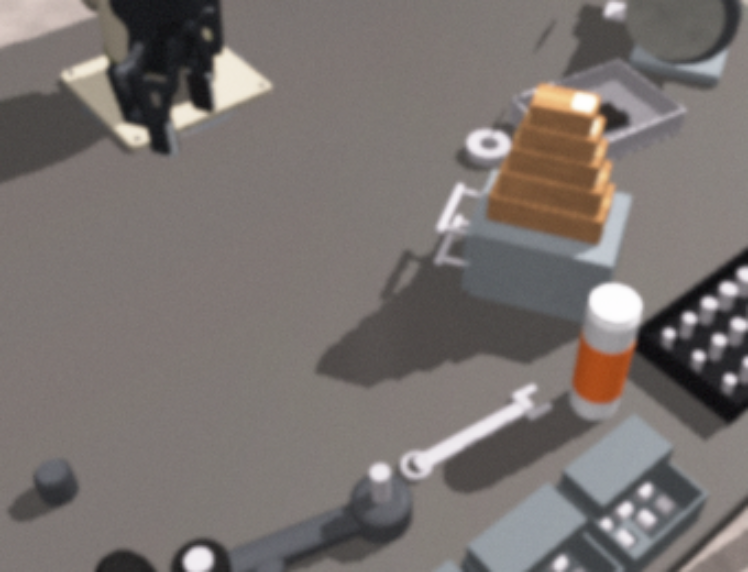

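Everything is in place: the column of five is square, the drawer is shut, the pad is in the tray and the bystanders look untouched. Handing in.

```bash
python3 -c "
from workcell import manip
print(manip.hand_in())"
```

```text
the job is handed in; nothing more can be done
None
```

The job is done and was handed in at about 56 s of the 210 s allowed; the hand-in gives no verdict.

**What I did:** There was one brake pad, which I put in the scrap tray. I put the tin flat in the upper drawer and pushed the drawer by its handle until it hit its stop. Then I stacked all five cartons a, b, c, d, e on the cabinet top. Carton e had been knocked about 25 mm aside during the run, so I picked it up from its new position.

**Last checks, from the pictures after the final carton:**
- **Drawer:** shut, with its front panel in line with where the closed lower drawer's was measured.
- **Pad:** in the tray.
- **Stack:** the tops of a, b, d and e are all centred within about 2 mm of each other, near (642.5, 152.5) mm. They run at 31.0–31.5° against about 31.2° for the cabinet, and the levels read 136, 170, 202, 232 and 260 mm.
- **Bystanders:** they look unmoved in the pictures.

**Doubts and disagreements:**
- **Carton c:** it was partly hidden in the last depth reading, which gave a wrong centre for it. Measured just after it was placed, with nothing on it yet, it was at (642.2, 152.6) mm and 31.2°.
- **Cabinet centre:** the visible top is only 160 mm deep because the drawer fronts make up the rest of the 170 mm. I centred the stack on the full 170 mm depth. If the visible top alone is what counts, the stack is about 5 mm towards the front.
- **Drawer push:** the wrist force briefly read about 56 N when the fingertips reached the drawer's stop.

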